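Close the sole press and wind it tight

TASK

The lid of the sole press is locked open by its stay. Lift the stay up off the lid's pin, leave it raised, and lower the lid until it is fully shut. Only then take the loose crank by its hub and fit it fully down onto the square shaft beside the press, let it go, take it again by its knob and wind it at least two full turns clockwise to press the sole up; leave the crank on the shaft and do not disturb the tin or the shoe last.

Things in the scene. Friction and masses are not known exactly. Their poses are not given: they have to be found in the camera images.
- press_base (a point): Sole press, a grey base 190 (x) by 240 mm (y) on the bench, turned up to 0.2 rad; this point: centre of its underside. x points to its back (lid hinge), y to the stay's side, z up. A post 22 x 14 mm, 192 high, at (155, 121) carries the stay; a gearbox 60 x 60, 47 high, stands at (-30, -215). Inside, a pad with a black shoe sole rises as the shaft is wound.
- lid (a joint): Angle of the lid (the upper platen, aluminium, 180 mm deep, 220 mm wide, 14 mm thick, 0.6 kg) in rad: 0 shut (level), 1.31 fully open. It starts open at about 1.26 to 1.30. Stiff hinge: it stays where it is left; moving it takes 1 to 7 N at its handle. The stay's tooth blocks it from closing below about 1.24 until the stay is lifted.
- lid_hinge (a point): Point on the lid's hinge axis, mid-width; at (95, 0, 100) mm in the press frame. The axis lies along the press's y. The point turns with the lid.
- lid_handle (a point): Centre of the lid's handle: a round steel bar 12 mm thick, 130 mm long along the press's y, 222 mm from the hinge axis, 42 mm beyond the lid's edge and held by two arms 110 mm apart inside, so that fingers can straddle it. At the top when the lid stands open; at the front, 100 mm above the bench, when shut.
- stay (a joint): Angle of the stay in rad: 0 lying down, locked; grows as its front end is lifted, to 0.9 at most. Above 0.3 its tooth is clear of the pin. Stiff pivot: it stays where it is left; about 2 N at the grip moves it.
- stay_hinge (a point): Pivot of the stay, on the post behind the lid hinge, at (155, 138, 186) mm in the press frame; pivot axis along the press's y. The stay is a steel bar 145 mm long, 12 mm wide and 10 mm high with a tooth pointing down, 95 mm from the pivot, that hooks in front of a pin on the lid's side.
- stay_grip (a point): Grip of the stay: a round steel bar 12 mm thick, along the press's y, 85 mm long, sticking out sideways from the stay's front end, away from the lid. This point is on its centre line, 135 mm from the pivot and 30 mm from its free end. Level with the pivot when down.
- shaft (a joint): Turn of the winding shaft in rad; grows clockwise seen from above. Starts between 0 and 1.2; two full turns (12.6) more press the sole up under the lid; its hard stop is at 15. Turning it takes 0.1 N m; it stays where it is left. The crank has up to 0.25 rad of play on it either way.
- shaft_shoulder (a point): The shaft stands upright on the gearbox: a round shoulder 32 mm across and, above it, a steel square 14 x 14 mm, 22 mm high, with a 6 mm tapered tip. This point is on the shaft's axis on the shoulder's top, 55 mm above the bench. The point turns with the shaft; its x and y axes are square to the flats.
- crank_foot (a point): The loose crank (dark steel, black knob, 0.27 to 0.44 kg) stands on its square hub, 38 x 38 x 38 mm; this point: centre of the hub's underside. From below the hub has a square socket 17 x 17, 26 deep, sides along this point's x and y, for the shaft. The arm, 16 wide, 8 thick, runs along +x, 30 to 38 above the foot. Pushed fully on, the foot rests on the shaft's shoulder.
- crank_boss (a point): The crank's boss: an upright round steel pin 24 mm across, 36 mm high, on top of the hub, on its axis. This point is on the axis, 60 mm above the foot, 22 mm above the hub's top and 14 mm below the boss's top: the place to hold the crank when carrying it.
- crank_knob (a point): Centre of the crank's knob: an upright black cylinder 20 mm across, 40 mm high, that spins freely on the arm's end, 70 mm from the hub's axis, 60 mm above the foot.
- tin: Steel tin, 72 mm across, 85 mm high, origin at its underside; a bystander.
- last: Wooden shoe last, about 205 mm long, 78 mm wide, 90 mm high, origin at its underside; a bystander.
Mind the look-alikes: they are no part of the job. There is more than one size of the part that bears crank_foot; the job needs the middle-sized.

How it is judged (in metres and radians):
On the way, in this order (a step that is already met when the one before it is completed fails the run):
1. the stay is lifted clear of the lid's pin (value of joint stay above 0.3 rad and value of joint lid above 1.1 rad), for 0.2 s.
2. the lid is fully shut (value of joint lid below 0.06 rad), for 0.2 s.
3. the crank is fully down on the square shaft (distance between crank_foot and shaft_shoulder below 0.006 m and angle between crank_foot's own z axis and vertical below 0.12 rad), for 0.2 s.
4. the crank is wound two full turns (value of joint shaft above 11.8 rad), for 0.1 s.
At the end, for the whole second after the job is handed in: The lid is shut (within 0.06 rad), the stay still raised (over 0.3 rad), the shaft wound past 11.8 rad (two turns from the start, less some play), and the crank sits on the shaft, its foot within 8 mm of the shoulder and upright within 0.15 rad (value of joint lid below 0.06 rad and value of joint shaft above 11.8 rad and distance between crank_foot and shaft_shoulder below 0.008 m and angle between crank_foot's own z axis and vertical below 0.15 rad and value of joint stay above 0.3 rad); the robot touches nothing.
It fails at once if the tin or the last is moved by more than 30 mm (distance of any of tin, last from where it was at the start of the episode above 0.03 m).
It fails at once if the shaft is turned without the crank on it (value of joint shaft above 1.6 rad and distance between crank_foot and shaft_shoulder above 0.03 m).
It also fails if it takes over 72 s, if anything falls off the work surface, if the arm or the gripper's body presses on something with over 40 N, if the wrist force passes 120 N, or if a joint passes its speed limit or range.

ROBOT

A 6-joint arm with a two-finger parallel gripper is mounted at the origin on the work surface. World frame = base frame: x ahead of the robot, y to its left, z up, the work surface at z = 0. Lengths are in mm, angles in rad, forces in N, time in s.
With the tool pointing down it reaches from about 275 to 1000 mm from the base axis. Payload 8.4 kg.
Tool frame: the origin (TCP) lies midway between the tips of the shut fingers; the grasp point (between the pads) lies 19 mm behind it; z points along the fingers, y is the direction in which the jaws open and shut (so a half turn about z gives the same grasp; the last joint's range is limited). The gripper opens to 85 mm and grips with 20 to 120 N. Pads are 22 mm wide; open, the fingers measure 114 mm over their backs; the gripper's body (76 mm by 85 mm) begins 54 mm behind the grasp point. The pads swing forward as they close: fully open they stand 13 mm farther back than shut.
Start: joints at [-1.348, 0.353, 1.633, -0, 1.155, -0.002], TCP at [139.318, -609.277, 231.281] pointing down, gripper open.
Joint ranges: [-2.63, 2.63], [-0.92, 2.1], [0.06, 2.66], [-1.3, 4.44], [0, 2.69], [-3.02, 3.02]. Speed limits (rad/s): [2.22, 2.22, 2.79, 3.14, 3.14, 3.14].

INTERFACE

Orientations are given as [roll, pitch, yaw] about the fixed x, y, z axes, in that order (R = Rz(yaw) Ry(pitch) Rx(roll)).
In Python, from rig import * gives the robot as it stands.
- The arm moves only by the tool play_rows, never from a script. Its argument "moves" is a list of rows, each a list of 3 entries, a list of its own where there are three numbers: the shift along the tool's x, y, z in m, then the turn, a rotation vector about the tool's x, y, z in rad, then the opening in per cent of the stroke, from 0 (shut) to 100 (fully open). In form: [[[x, y, z], [rx, ry, rz], fingers], ...]. A call has 1 to 20 rows; each row shifts and turns the commanded pose from where the row before left it, along the tool's axes as they then stand; what a row does not reach is not made up. A row lasts 1/10 s, in which the tool goes at most 50 mm and 8.59 degrees, less where a joint would pass 70% of its speed; a pose out of reach is approached as far as the arm can. A call is refused whole if a number of a shift passes 0.05 or a number of a turn 0.15, either way. A call with a gripper value outside its range is refused whole. The fingers move at their own pace and stop on an object; "squeeze" is the grip in N (left out, the last holds). Time passes only in rows, so rows that do not move let the fingers close. It gives the time, the measured TCP pose, the force and the opening at its end, in the units of the state.
- sense(): the state, without advancing time (a new reading comes with each control period).
- grab_frame(name): name is "scene" or "top" or "wrist"; returns a dict with "pixels" (384x512x3 uint8, red, green, blue), "intrinsics" (3x3 intrinsics, pixels), "R" (3x3) and "t" (3): a world point X has camera coordinates R X + t. Camera axes: x right, y down, z forward; pixel columns grow to the right and rows downward; lengths in mm; the calibration is good to about 2 mm. A picture is of the moment at which its call begins. There is no depth.
- sign_off(): hands the job in, once; it reports no verdict.
The state is a dict: "clock": time; "qpos": joint angles; "qvel": joint speeds; "joint_efforts": joint torques, N m; "eef_pos": TCP position; "tcp_rot": TCP orientation; "contact_force": force on the tool from outside, world axes, zero at the start; "wrist_torque": the same for the moment, N m; "opening": opening from 0.0 (shut) to 1.0 (fully open).
Only numpy, scipy, OpenCV 4.12 (cv2) and the standard library are available. Lean on these libraries where they do the work, as an engineer would, in place of code of your own. Each camera call takes 0.05 s, during which the arm holds its last target. There are 200 camera calls.

## Working session

There is one attempt and no reset: what is moved stays moved. The work goes in short steps, Python scripts to look and compute and a tool call to move; the robot and the scene stay as the last step left them, time stands still between calls to the robot, and variables do not carry over. Pictures are saved under pics/ and viewed, about 8 in all and at most 12, crops included, and the job is handed in when it is done.

Besides the shell and the picture viewer there is one more tool, called after "Request:" in YAML: its name, and indented under it one key for each argument. play_rows: Moves the arm, as the interface text tells. Its arguments: {"type":"object","properties":{"moves":{"type":"array"},"squeeze":{"type":"number"}},"required":["moves"]}

```bash
ls; mkdir -p pics; python3 - <<'E'
from rig import *
import cv2,pickle
s=sense();print(s['clock'],s['eef_pos'],s['tcp_rot'],s['contact_force'],s['opening'])
fs={}
for n in("scene","top","wrist"):
    f=grab_frame(n);fs[n]=f
    print(n,f['intrinsics'].tolist(),f['R'].round(4).tolist(),f['t'].round(1).tolist())
pickle.dump(fs,open('f0.pkl','wb'))
for n in("scene","top"): cv2.imwrite(f'pics/{n}0.png',cv2.resize(fs[n]['pixels'][:,:,::-1],(800,600),interpolation=cv2.INTER_CUBIC))
E
```

```text
pics
0.0 [ 139.24525431 -608.78781764  230.55439983] [-3.14017756e+00 -5.37753935e-05  2.24805402e-01] [-0.55955412  0.34994765  1.08132184] 1.0001186942630305
scene [[443.12958610348875, 0.0, 252.9378933485399], [0.0, 443.12958610348875, 195.92995504359382], [0.0, 0.0, 1.0]] [[0.5018, 0.865, 0.0037], [0.5307, -0.3045, -0.791], [-0.683, 0.3989, -0.6118]] [-272.3, -204.4, 1838.1]
top [[393.0719730655616, 0.0, 252.21225578250986], [0.0, 393.0719730655616, 187.926945632961], [0.0, 0.0, 1.0]] [[-0.0236, -0.9997, 0.0104], [-0.992, 0.0221, -0.1239], [0.1236, -0.0132, -0.9922]] [-38.8, 583.9, 1510.6]
wrist [[267.1138145796099, 0.0, 256.3456635684099], [0.0, 267.1138145796099, 187.54853830762463], [0.0, 0.0, 1.0]] [[0.223, -0.9748, -0.0031], [-0.941, -0.216, 0.2603], [-0.2544, -0.0552, -0.9655]] [-624.1, -34.6, 379.5]
```

View pics/scene0.png

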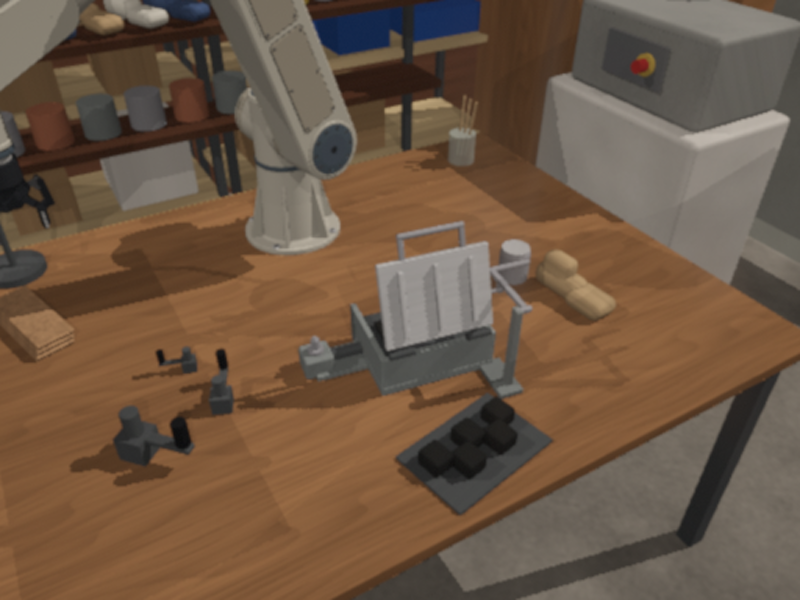

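View pics/top0.png

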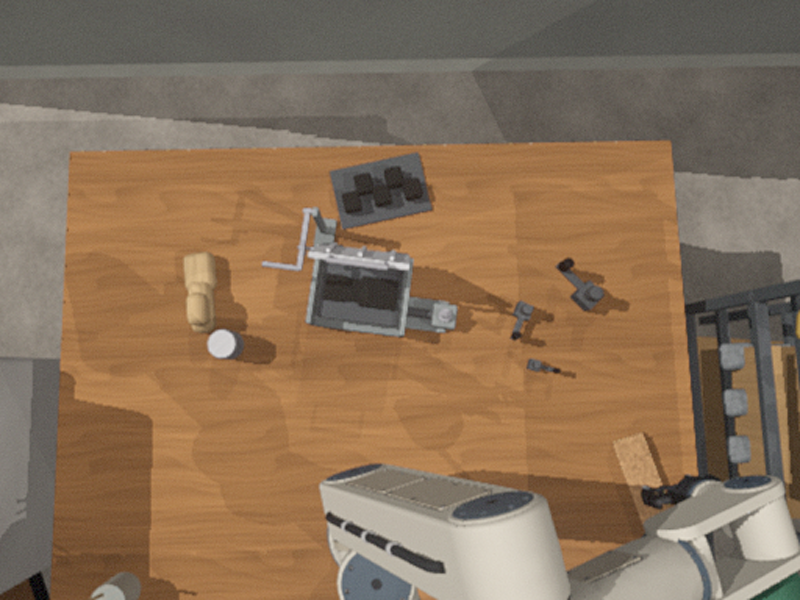

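Scene view (800x600): press at (430,330), shaft at (316,345), stay grip at about (510,270), tin (515,260), last (575,285). There are three cranks, small (180,360), middle (220,390) and large (140,440). In the top view their hubs are at (535,366), (523,312) and (590,293). Next I'll take an enlarged crop.

```bash
cat > h.py <<'E'
import numpy as np,pickle,cv2
def ray(f,u,v):
    d=f['R'].T@np.linalg.inv(f['intrinsics'])@np.array([u,v,1.]); return -f['R'].T@f['t'],d/np.linalg.norm(d)
def plane(f,u,v,z):
    o,d=ray(f,u,v); return o+d*(z-o[2])/d[2]
def tri(obs):
    A=0;b=0
    for f,u,v in obs:
        o,d=ray(f,u,v);P=np.eye(3)-np.outer(d,d);A=A+P;b=b+P@o
    X=np.linalg.solve(A,b); return X,[round(float(np.linalg.norm((np.eye(3)-np.outer(d,d))@(X-o))),1) for o,d in (ray(*q) for q in obs)]
def proj(f,X):
    c=(f['R']@np.asarray(X,float).T).T+f['t']; p=(f['intrinsics']@c.T).T; return p[...,:2]/p[...,2:]
E
python3 - <<'E'
from h import *
fs=pickle.load(open('f0.pkl','rb'));t=fs['top'];k=512/800
for n,u,v,z in [('small',535,366,38),('mid',523,312,60),('large',590,293,80),('shaft',445,315,80),('tin',224,344,85),('last',200,290,60),('gripend',263,264,186),('stayfront',300,268,186),('post',311,211,186)]:
    print(n,plane(t,u*k,v*k,z).round(0))
c=t['pixels'][115:250,155:405,::-1]
s=fs['scene']['pixels'][135:305,60:360,::-1]
cv2.imwrite('pics/ct.png',cv2.resize(c,None,fx=3.2,fy=3.2,interpolation=cv2.INTER_CUBIC))
w=fs['wrist']['pixels'][:,:,::-1]
a=cv2.resize(c,(800,432),interpolation=cv2.INTER_CUBIC)
cv2.imwrite('pics/ct.png',a)
b=np.vstack([cv2.resize(s,(529,300),interpolation=cv2.INTER_CUBIC)])
cv2.imwrite('pics/w0.png',cv2.resize(w,(800,600)))
E
```

```text
small [ 394. -398.   38.]
mid [ 527. -370.   60.]
large [ 568. -533.   80.]
shaft [ 522. -174.   80.]
tin [464. 361.  85.]
last [600. 428.  60.]
gripend [639. 247. 186.]
stayfront [628. 163. 186.]
post [761. 137. 186.]
```

View pics/ct.png

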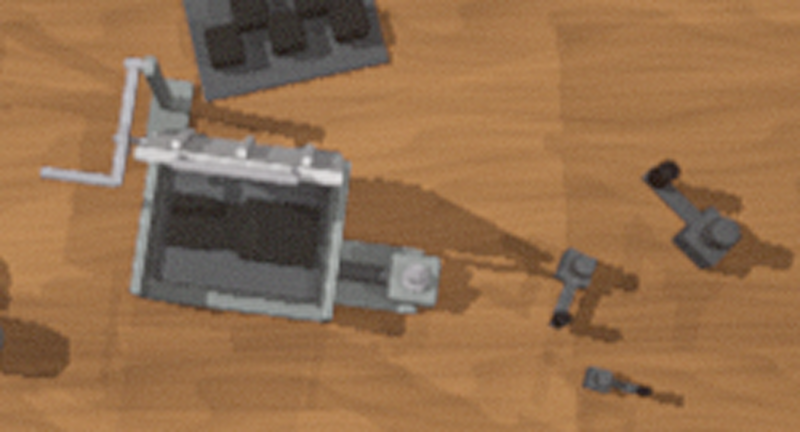

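View pics/w0.png

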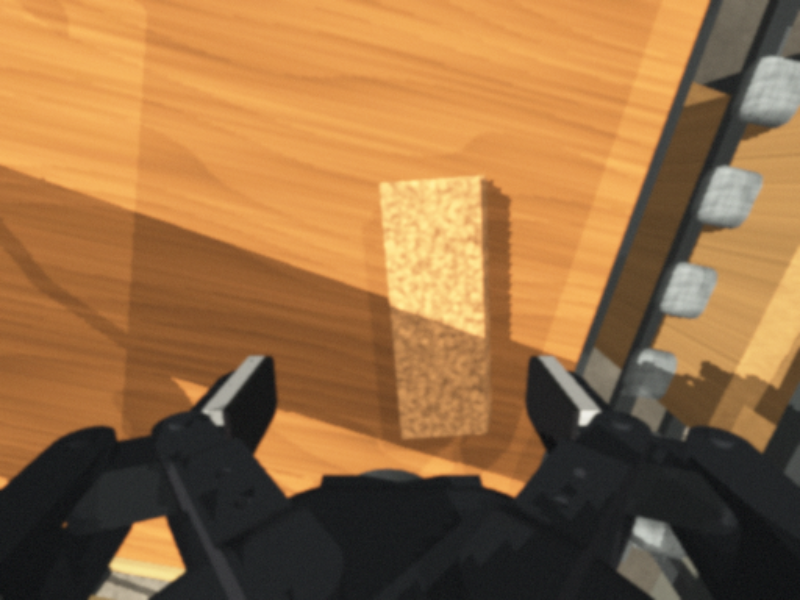

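The three cranks in the crop have hubs at (710,238) large, (577,267) mid and (598,380) small, and the middle one fits the job. Its hub is about 38 mm, and it lies at world (527,-370). The wrist view shows only a cork block. Next, an enlarged scene crop for two-view points.

```bash
python3 - <<'E'
from h import *
fs=pickle.load(open('f0.pkl','rb'))
s=fs['scene']['pixels'][130:275,90:350,::-1]
cv2.imwrite('pics/cs.png',cv2.resize(s,None,fx=3,fy=3,interpolation=cv2.INTER_CUBIC))
E
```

```text
(no output)
```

View pics/cs.png

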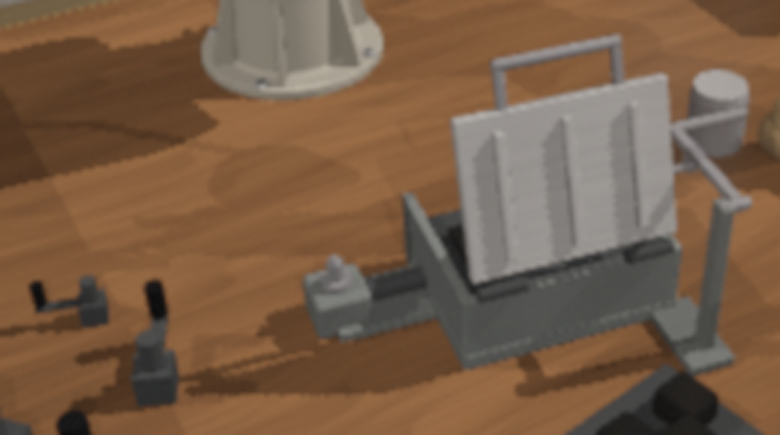

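Scene crop (3x): handle bar from (497,65) to (618,42), grip from (678,128) to (745,115), stay pivot (745,203), shaft tip (335,258), middle crank boss top (149,338), knob (155,300).

```bash
python3 - <<'E'
from h import *
fs=pickle.load(open('f0.pkl','rb'));T,S=fs['top'],fs['scene']
tp=lambda a,b:(T,155+a/3.2,115+b/3.2)
sp=lambda a,b:(S,90+a/3,130+b/3)
R={}
for n,a,b in [('gripend',(42,173),(745,115)),('corner',(118,182),(678,128)),('pivot',(130,65),(745,203)),('shafttip',(414,272),(335,260)),('bosstop',(580,262),(149,337)),('knobtop',(562,316),(153,285))]:
    X,e=tri([tp(*a),sp(*b)]);R[n]=X;print(n,X.round(1),e)
for z in (83,):print('shaft plane',plane(*tp(414,272),z).round(1),plane(*sp(335,258),z).round(1))
print('boss plane 74',plane(*tp(582,261),74).round(1),plane(*sp(149,337),74).round(1))
print('knob 80',plane(*tp(562,316),80).round(1),plane(*sp(153,284),80).round(1))
# handle from scene: lid plane unknown; press base corners
print('front corners z?',[plane(*tp(a,b),85).round(0) for a,b in[(135,293),(330,318)]])
# Kabsch 2D
P=np.array([[20,205],[20,138],[155,138],[-30,-215]],float);P[0]=[155-135,138+23.5+30];P[1]=[155-139,138]
Q=np.array([R['gripend'],R['corner'],R['pivot'],R['shafttip']])[:,:2]
p0,q0=P.mean(0),Q.mean(0);H=(P-p0).T@(Q-q0);yaw=np.arctan2(H[0,1]-H[1,0],H[0,0]+H[1,1])
M=np.array([[np.cos(yaw),-np.sin(yaw)],[np.sin(yaw),np.cos(yaw)]]);t=q0-M@p0
print(yaw,t,((M@P.T).T+t-Q).round(1).tolist())
E
```

```text
gripend [640.1 250.  183.7] [1.7, 1.7]
corner [628.9 167.3 188.5] [4.8, 4.8]
pivot [761.1 151.3 187.2] [2.4, 2.4]
shafttip [ 528.  -173.2   82.2] [0.3, 0.3]
bosstop [ 536.1 -373.2   75.9] [0.5, 0.5]
knobtop [ 471.8 -346.9   81.6] [0.0, 0.0]
shaft plane [ 528.1 -172.8   83. ] [ 525.9 -172.5   83. ]
boss plane 74 [ 537.6 -375.7   74. ] [ 533.7 -373.3   74. ]
knob 80 [ 471.9 -347.2   80. ] [ 468.5 -346.1   80. ]
front corners z? [array([510., 158.,  85.]), array([476., -71.,  85.])]
-0.1494266742475183 [590.32874879  42.41953589] [[-1.5, -21.2], [-2.2, 9.2], [3.0, 4.5], [0.6, 7.5]]
```

```bash
python3 - <<'E'
from h import *
P=np.array([[20,224],[20,138],[155,138],[-30,-215]],float)
Q=np.array([[640.1,250],[628.9,167.3],[761.1,151.3],[528,-173.2]])
p0,q0=P.mean(0),Q.mean(0);H=(P-p0).T@(Q-q0);yaw=np.arctan2(H[0,1]-H[1,0],H[0,0]+H[1,1])
M=np.array([[np.cos(yaw),-np.sin(yaw)],[np.sin(yaw),np.cos(yaw)]]);t=q0-M@p0
print(yaw,t,((M@P.T).T+t-Q).round(1).tolist())
W=lambda x,y,z:np.r_[M@[x,y]+t,z]
for l in(1.26,1.3):
  for y in (-65,65):
    h=W(95-222*np.cos(l),y,100+222*np.sin(l));fs=pickle.load(open('f0.pkl','rb'))
    print(l,y,h.round(0),((proj(fs['scene'],h)-[90,130])*3).round(0),((proj(fs['top'],h)-[155,115])*3.2).round(0))
f=fs['scene']
for n,X in [('fl',W(-95,120,0)),('bl',W(95,120,0)),('br',W(95,-120,0)),('gbox',W(-30,-215,47)),('gripend',W(20,224,186)),('piv',W(155,138,186)),('shaft',W(-30,-215,83))]:
    print(n,X.round(0),((proj(f,X)-[90,130])*3).round(0),((proj(fs['top'],X)-[155,115])*3.2).round(0))
print('grip',W(20,194,186).round(1),'handle shut',W(-127,0,100))
np.save('press.npy',np.r_[yaw,t])
E
```

```text
-0.14202554268077838 [588.60499896  34.1562716 ] [[0.0, 3.1], [-1.0, 0.6], [0.5, -2.5], [0.5, -1.2]]
1.26 -65 [606. -34. 311.] [493.  69.] [296. 177.]
1.26 65 [625.  95. 311.] [620.  41.] [168. 162.]
1.3 -65 [615. -35. 314.] [496.  71.] [297. 169.]
1.3 65 [633.  93. 314.] [624.  43.] [169. 154.]
fl [512. 166.   0.] [599. 212.] [137. 297.]
bl [700. 140.   0.] [676. 315.] [158. 149.]
br [666. -98.   0.] [466. 375.] [345. 171.]
gbox [ 528. -174.   47.] [337. 286.] [413. 274.]
gripend [640. 253. 186.] [746. 113.] [ 37. 172.]
piv [762. 149. 186.] [741. 206.] [131.  64.]
shaft [ 528. -174.   83.] [334. 260.] [415. 272.]
grip [635.9 223.4 186. ] handle shut [462.88372202  52.13293768 100.        ]
```

```bash
cat >> h.py <<'E'
from scipy.spatial.transform import Rotation as Ro
yaw,tx,ty=np.load('press.npy')
def W(x,y,z): return np.array([tx+x*np.cos(yaw)-y*np.sin(yaw),ty+x*np.sin(yaw)+y*np.cos(yaw),z])
def Pf(X): d=np.array([X[0]-tx,X[1]-ty]);return np.array([d[0]*np.cos(yaw)+d[1]*np.sin(yaw),-d[0]*np.sin(yaw)+d[1]*np.cos(yaw),X[2]])
def rows(p,yw,wps):
    """wps: (target TCP mm, target yaw, n rows, fingers); tool down. prints rows"""
    R=Ro.from_euler('xyz',[np.pi,0,yw]);p=np.array(p,float);out=[]
    for tgt,ty_,n,g in wps:
        for i in range(n):
            k=n-i
            d=R.inv().apply((np.asarray(tgt)-p)/k)/1000
            rel=(R.inv()*Ro.from_euler('xyz',[np.pi,0,ty_])).as_rotvec()/k
            d=d.round(3);rz=round(float(rel[2]),2)
            out.append([d.tolist(),[0,0,rz],g])
            p=p+R.apply(d*1000);R=R*Ro.from_rotvec([0,0,rz])
    import json
    for i in range(0,len(out),20): print(json.dumps(out[i:i+20]).replace(' ','').replace('0.0,','0,').replace('-0,','0,'))
    print('end',p.round(1),R.as_euler('xyz').round(3))
E
python3 - <<'E'
from h import *
from rig import *
s=sense();Y=yaw+np.pi/2
a=W(20,200,260);b=W(20,200,167);print(a,b,Y)
rows(s['eef_pos'],s['tcp_rot'][2],[([330,-330,340],0.75,10,100),(W(-20,200,330),Y,16,100),(a,Y,4,100)])
E
```

```text
[636.71333561 229.31156347 260.        ] [636.71333561 229.31156347 167.        ] 1.4287707841141182
[[[0.025,-0.023,-0.011],[0,0,-0.05],100],[[0.026,-0.022,-0.011],[0,0,-0.05],100],[[0.027,-0.02,-0.011],[0,0,-0.05],100],[[0.028,-0.019,-0.011],[0,0,-0.05],100],[[0.029,-0.018,-0.011],[0,0,-0.05],100],[[0.03,-0.016,-0.011],[0,0,-0.06],100],[[0.03,-0.014,-0.011],[0,0,-0.05],100],[[0.031,-0.013,-0.011],[0,0,-0.06],100],[[0.032,-0.011,-0.011],[0,0,-0.05],100],[[0.033,-0.009,-0.01],[0,0,-0.06],100],[[0.036,-0.014,0.001],[0,0,-0.04],100],[[0.037,-0.013,0.001],[0,0,-0.04],100],[[0.037,-0.011,0.001],[0,0,-0.04],100],[[0.038,-0.01,0.001],[0,0,-0.04],100],[[0.038,-0.008,0.0],[0,0,-0.04],100],[[0.038,-0.007,0.001],[0,0,-0.04],100],[[0.039,-0.005,0.0],[0,0,-0.04],100],[[0.039,-0.004,0.001],[0,0,-0.04],100],[[0.039,-0.002,0.0],[0,0,-0.04],100],[[0.039,-0.001,0.001],[0,0,-0.04],100]]
[[[0.039,0.001,0.0],[0,0,-0.05],100],[[0.039,0.003,0.001],[0,0,-0.04],100],[[0.039,0.005,0.0],[0,0,-0.05],100],[[0.039,0.006,0.001],[0,0,-0.04],100],[[0.038,0.008,0.0],[0,0,-0.05],100],[[0.038,0.01,0.001],[0,0,-0.04],100],[[0,0.01,0.017],[0,0,-0.0],100],[[0,0.01,0.018],[0,0,-0.0],100],[[0,0.01,0.017],[0,0,-0.0],100],[[0,0.01,0.018],[0,0,-0.0],100]]
end [636.6 229.6 259.7] [3.142 0.    1.425]
```

Request:
play_rows:
  moves:
    - [[0.025, -0.023, -0.011], [0, 0, -0.05], 100]
    - [[0.026, -0.022, -0.011], [0, 0, -0.05], 100]
    - [[0.027, -0.02, -0.011], [0, 0, -0.05], 100]
    - [[0.028, -0.019, -0.011], [0, 0, -0.05], 100]
    - [[0.029, -0.018, -0.011], [0, 0, -0.05], 100]
    - [[0.03, -0.016, -0.011], [0, 0, -0.06], 100]
    - [[0.03, -0.014, -0.011], [0, 0, -0.05], 100]
    - [[0.031, -0.013, -0.011], [0, 0, -0.06], 100]
    - [[0.032, -0.011, -0.011], [0, 0, -0.05], 100]
    - [[0.033, -0.009, -0.01], [0, 0, -0.06], 100]
    - [[0.036, -0.014, 0.001], [0, 0, -0.04], 100]
    - [[0.037, -0.013, 0.001], [0, 0, -0.04], 100]
    - [[0.037, -0.011, 0.001], [0, 0, -0.04], 100]
    - [[0.038, -0.01, 0.001], [0, 0, -0.04], 100]
    - [[0.038, -0.008, 0.0], [0, 0, -0.04], 100]
    - [[0.038, -0.007, 0.001], [0, 0, -0.04], 100]
    - [[0.039, -0.005, 0.0], [0, 0, -0.04], 100]
    - [[0.039, -0.004, 0.001], [0, 0, -0.04], 100]
    - [[0.039, -0.002, 0.0], [0, 0, -0.04], 100]
    - [[0.039, -0.001, 0.001], [0, 0, -0.04], 100]

```text
clock: 2.15
eef_pos: [496.9, 24.2, 333.3]
tcp_rot: [3.141, 0.0, 1.157]
contact_force: [0.3, -0.6, 0.4]
opening: 0.999
```

Request:
play_rows:
  moves:
    - [[0.039, 0.001, 0.0], [0, 0, -0.05], 100]
    - [[0.039, 0.003, 0.001], [0, 0, -0.04], 100]
    - [[0.039, 0.005, 0.0], [0, 0, -0.05], 100]
    - [[0.039, 0.006, 0.001], [0, 0, -0.04], 100]
    - [[0.038, 0.008, 0.0], [0, 0, -0.05], 100]
    - [[0.038, 0.01, 0.001], [0, 0, -0.04], 100]
    - [[0, 0.01, 0.017], [0, 0, -0.0], 100]
    - [[0, 0.01, 0.018], [0, 0, -0.0], 100]
    - [[0, 0.01, 0.017], [0, 0, -0.0], 100]
    - [[0, 0.01, 0.018], [0, 0, -0.0], 100]

```text
clock: 3.15
eef_pos: [636.9, 227.8, 258.5]
tcp_rot: [-3.141, 0.001, 1.423]
contact_force: [0.1, -0.1, -0.6]
opening: 0.998
```

Request:
play_rows:
  moves:
    - [[0, 0, 0.025], [0, 0, 0], 100]
    - [[0, 0, 0.025], [0, 0, 0], 100]
    - [[0, 0, 0.02], [0, 0, 0], 100]
    - [[0, 0, 0.015], [0, 0, 0], 100]
    - [[0, 0, 0.005], [0, 0, 0], 100]
    - [[0, 0, 0], [0, 0, 0], 0]
    - [[0, 0, 0], [0, 0, 0], 0]
    - [[0, 0, 0], [0, 0, 0], 0]
    - [[0, 0, 0], [0, 0, 0], 0]
    - [[0, 0, 0], [0, 0, 0], 0]
    - [[0, 0, 0], [0, 0, 0], 0]
  squeeze: 30

```text
clock: 4.25
eef_pos: [635.7, 229.5, 171.0]
tcp_rot: [-3.14, -0.0, 1.425]
contact_force: [-6.2, 0.1, 5.5]
opening: 0.123
```

Request:
play_rows:
  moves:
    - [[0, 0, -0.007], [0, 0, 0], 0]
    - [[0, 0.001, -0.007], [0, 0, 0], 0]
    - [[0, 0.001, -0.007], [0, 0, 0], 0]
    - [[0, 0.001, -0.007], [0, 0, 0], 0]
    - [[0, 0.001, -0.007], [0, 0, 0], 0]
    - [[0, 0.002, -0.006], [0, 0, 0], 0]
    - [[0, 0.002, -0.006], [0, 0, 0], 0]
    - [[0, 0.002, -0.006], [0, 0, 0], 0]
    - [[0, 0.003, -0.006], [0, 0, 0], 0]
    - [[0, 0.003, -0.006], [0, 0, 0], 0]
    - [[0, 0.003, -0.006], [0, 0, 0], 0]
    - [[0, 0.004, -0.006], [0, 0, 0], 0]
    - [[0, 0.004, -0.005], [0, 0, 0], 0]
    - [[0, 0, 0], [0, 0, 0], 0]

```text
clock: 5.65
eef_pos: [661.5, 225.7, 254.1]
tcp_rot: [-3.138, -0.0, 1.425]
contact_force: [-14.3, 1.0, 10.5]
opening: 0.123
```

Request:
play_rows:
  moves:
    - [[0, 0, 0], [0, 0, 0], 100]
    - [[0, 0, 0], [0, 0, 0], 100]
    - [[0, 0, 0], [0, 0, 0], 100]
    - [[0, 0, 0], [0, 0, 0], 100]
    - [[0, 0, 0], [0, 0, 0], 100]
    - [[0, 0, -0.03], [0, 0, 0], 100]
    - [[0, 0, -0.035], [0, 0, 0], 100]
    - [[0, 0, -0.035], [0, 0, 0], 100]
    - [[0, 0, -0.01], [0, 0, 0], 100]

```text
clock: 6.55
eef_pos: [664.8, 225.7, 367.0]
tcp_rot: [3.136, -0.003, 1.425]
contact_force: [-0.3, 0.5, -0.3]
opening: 0.999
```

```bash
python3 - <<'E'
from h import *
from rig import *
s=sense();f=grab_frame('scene');print(s['eef_pos'],Pf(s['eef_pos']))
for l in(1.26,1.28,1.3):
  print(l,[proj(f,W(95-222*np.cos(l),y,100+222*np.sin(l))).round(1) for y in(-65,65)])
for t in(.5,.65,.8): print(t,proj(f,W(155-135*np.cos(t),224,186+135*np.sin(t))).round(1))
c=f['pixels'][80:260,190:400,::-1]
cv2.imwrite('pics/s1.png',cv2.resize(c,None,fx=3,fy=3,interpolation=cv2.INTER_CUBIC))
E
```

```text
[664.81550949 225.66691119 366.97632431] [ 48.33511719 200.36986659 366.97632431]
1.26 [array([254.3, 152.9]), array([296.7, 143.8])]
1.28 [array([254.9, 153.2]), array([297.4, 144.1])]
1.3 [array([255.4, 153.6]), array([298.1, 144.5])]
0.5 [344.1 152.6]
0.65 [346.8 149.6]
0.8 [349.9 147.4]
```

View pics/s1.png

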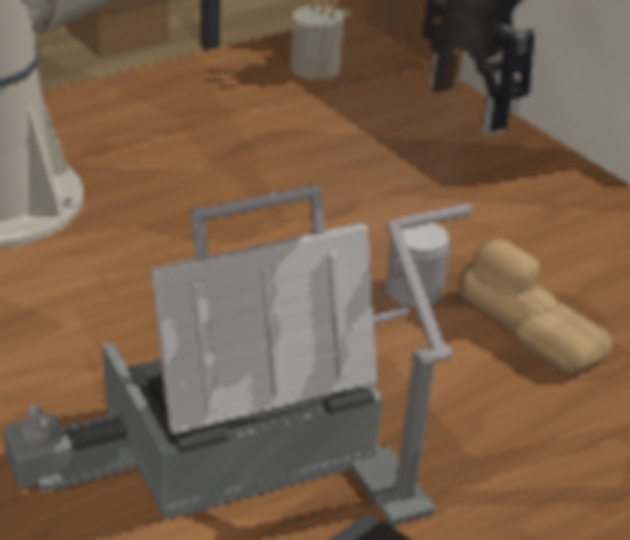

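Stay grip end is at (468,209), which is about 0.65 rad. Handle ends are at (195,213) and (320,190), matching lid ≈1.27 as predicted.

Request:
play_rows:
  moves:
    - [[-0.03, -0.003, 0], [0, 0, 0], 100]
    - [[-0.035, -0.003, 0], [0, 0, 0], 100]
    - [[-0.035, -0.003, 0], [0, 0, 0], 100]
    - [[-0.035, -0.003, 0], [0, 0, 0], 100]
    - [[-0.035, -0.003, 0], [0, 0, 0], 100]
    - [[-0.03, -0.004, 0], [0, 0, 0], 100]
    - [[0, 0, 0.02], [0, 0, 0], 100]
    - [[0, 0, 0.025], [0, 0, 0], 100]
    - [[0, 0, 0.02], [0, 0, 0], 100]
    - [[0, 0, 0.009], [0, 0, 0], 100]
    - [[0, 0, 0], [0, 0, 0], 0]
    - [[0, 0, 0], [0, 0, 0], 0]
    - [[0, 0, 0], [0, 0, 0], 0]
    - [[0, 0, 0], [0, 0, 0], 0]
    - [[0, 0, 0], [0, 0, 0], 0]
    - [[0, 0, 0], [0, 0, 0], 0]

```text
clock: 8.2
eef_pos: [615.3, 30.3, 289.1]
tcp_rot: [3.142, -0.0, 1.425]
contact_force: [-5.0, 1.1, 6.4]
opening: 0.129
```

```bash
python3 - <<'E'
from h import *
from rig import *
s=sense();print(s['eef_pos'],Pf(s['eef_pos']),s['opening'])
p=Pf(s['eef_pos']);h=np.array([p[0],p[2]+18]);v=h-[95,100];print('radius',np.hypot(*v),'angle',np.arctan2(v[1],-v[0]))
E
```

```text
[615.29222275  30.31425245 289.05074912] [ 2.69623508e+01 -2.57971919e-02  2.89050749e+02] 0.129276373396762
radius 217.94296140381812 angle 1.2533084344922285
```

```bash
python3 -c "
import numpy as np
th=np.linspace(1.262,-0.01,21);y=-.222*np.cos(th);z=-.222*np.sin(th)
y-=y[0];z-=z[0];Y=y.round(3);Z=z.round(3)
print([[[0,round(a,3),round(b,3)],[0,0,0],0] for a,b in zip(np.diff(Y),np.diff(Z))])"
```

```text
[[[0, np.float64(-0.013), np.float64(0.005)], [0, 0, 0], 0], [[0, np.float64(-0.013), np.float64(0.005)], [0, 0, 0], 0], [[0, np.float64(-0.013), np.float64(0.007)], [0, 0, 0], 0], [[0, np.float64(-0.012), np.float64(0.007)], [0, 0, 0], 0], [[0, np.float64(-0.012), np.float64(0.008)], [0, 0, 0], 0], [[0, np.float64(-0.011), np.float64(0.008)], [0, 0, 0], 0], [[0, np.float64(-0.011), np.float64(0.01)], [0, 0, 0], 0], [[0, np.float64(-0.009), np.float64(0.01)], [0, 0, 0], 0], [[0, np.float64(-0.01), np.float64(0.01)], [0, 0, 0], 0], [[0, np.float64(-0.008), np.float64(0.011)], [0, 0, 0], 0], [[0, np.float64(-0.008), np.float64(0.012)], [0, 0, 0], 0], [[0, np.float64(-0.007), np.float64(0.012)], [0, 0, 0], 0], [[0, np.float64(-0.007), np.float64(0.013)], [0, 0, 0], 0], [[0, np.float64(-0.005), np.float64(0.013)], [0, 0, 0], 0], [[0, np.float64(-0.005), np.float64(0.013)], [0, 0, 0], 0], [[0, np.float64(-0.004), np.float64(0.014)], [0, 0, 0], 0], [[0, np.float64(-0.003), np.float64(0.014)], [0, 0, 0], 0], [[0, np.float64(-0.002), np.float64(0.014)], [0, 0, 0], 0], [[0, np.float64(-0.001), np.float64(0.014)], [0, 0, 0], 0], [[0, np.float64(-0.001), np.float64(0.014)], [0, 0, 0], 0]]
```

Request:
play_rows:
  moves:
    - [[0, -0.013, 0.005], [0, 0, 0], 0]
    - [[0, -0.013, 0.005], [0, 0, 0], 0]
    - [[0, -0.013, 0.007], [0, 0, 0], 0]
    - [[0, -0.012, 0.007], [0, 0, 0], 0]
    - [[0, -0.012, 0.008], [0, 0, 0], 0]
    - [[0, -0.011, 0.008], [0, 0, 0], 0]
    - [[0, -0.011, 0.01], [0, 0, 0], 0]
    - [[0, -0.009, 0.01], [0, 0, 0], 0]
    - [[0, -0.01, 0.01], [0, 0, 0], 0]
    - [[0, -0.008, 0.011], [0, 0, 0], 0]

```text
clock: 9.2
eef_pos: [504.6, 47.1, 207.7]
tcp_rot: [3.14, -0.001, 1.425]
contact_force: [-3.0, 3.6, 7.4]
opening: 0.123
```

Request:
play_rows:
  moves:
    - [[0, -0.008, 0.012], [0, 0, 0], 0]
    - [[0, -0.007, 0.012], [0, 0, 0], 0]
    - [[0, -0.007, 0.013], [0, 0, 0], 0]
    - [[0, -0.005, 0.013], [0, 0, 0], 0]
    - [[0, -0.005, 0.013], [0, 0, 0], 0]
    - [[0, -0.004, 0.014], [0, 0, 0], 0]
    - [[0, -0.003, 0.014], [0, 0, 0], 0]
    - [[0, -0.002, 0.014], [0, 0, 0], 0]
    - [[0, -0.001, 0.01], [0, 0, 0], 0]
    - [[0, 0, 0.008], [0, 0, 0], 0]

```text
clock: 10.2
eef_pos: [460.4, 53.7, 83.0]
tcp_rot: [-3.136, -0.001, 1.424]
contact_force: [-9.0, 11.6, 2.2]
opening: 0.128
```

Request:
play_rows:
  moves:
    - [[0, 0, 0.002], [0, 0, 0], 0]
    - [[0, 0, 0.002], [0, 0, 0], 0]
    - [[0, 0, 0], [0, 0, 0], 0]

```text
clock: 10.5
eef_pos: [460.2, 53.7, 79.1]
tcp_rot: [-3.136, -0.001, 1.424]
contact_force: [-7.3, 12.4, -4.3]
opening: 0.131
```

Request:
play_rows:
  moves:
    - [[0, 0, 0.002], [0, 0, 0], 0]
    - [[0, 0, 0.002], [0, 0, 0], 0]
    - [[0, 0, 0], [0, 0, 0], 0]

```text
clock: 10.8
eef_pos: [460.0, 53.7, 75.1]
tcp_rot: [-3.136, -0.001, 1.424]
contact_force: [-7.9, 12.6, -2.0]
opening: 0.125
```

```bash
python3 - <<'E'
from h import *
from rig import *
s=sense();print(s['eef_pos'],Pf(s['eef_pos']),s['contact_force'],s['wrist_torque'])
f=grab_frame('scene')
for l in(0,.05,.1,.15): print(l,[proj(f,W(95-222*np.cos(l),y,100+222*np.sin(l))).round(1) for y in(-65,65)],[(3*(proj(f,W(95-180*np.cos(l),y,100+180*np.sin(l)))-[190,120])).round(0) for y in(-110,110)])
c=f['pixels'][120:280,190:400,::-1]
cv2.imwrite('pics/s2.png',cv2.resize(c,None,fx=3,fy=3,interpolation=cv2.INTER_CUBIC))
E
```

```text
[460.00809288  53.71193993  75.14026705] [-130.07018081    1.15606264   75.14026705] [-7.87192623 12.64811598 -1.95147137] [ 1.74466098  0.97051659 -0.13283373]
0 [array([236.3, 184.1]), array([272.3, 175.7])] [array([113., 223.]), array([299., 179.])]
0.05 [array([236.3, 181.4]), array([272.5, 173.1])] [array([113., 217.]), array([300., 172.])]
0.1 [array([236.3, 178.8]), array([272.7, 170.5])] [array([113., 210.]), array([300., 166.])]
0.15 [array([236.4, 176.3]), array([273., 168.])] [array([113., 204.]), array([301., 160.])]
```

View pics/s2.png

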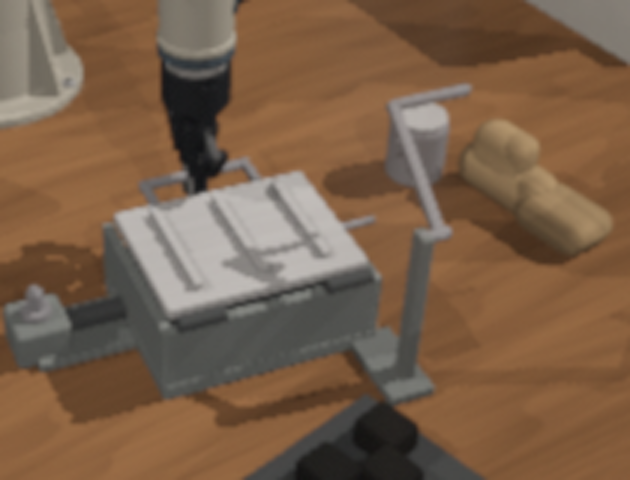

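The lid looks shut, or nearly so: handle ends at (147,187) and (250,162) give about 0.03 rad. The bar may have slipped in the pads, so I'll push down on it with shut fingertips to be sure.

Request:
play_rows:
  moves:
    - [[0, 0, 0], [0, 0, 0], 50]
    - [[0, 0, 0], [0, 0, 0], 50]
    - [[0, 0, 0], [0, 0, 0], 50]
    - [[0, 0.001, -0.03], [0, 0, 0], 50]
    - [[0, 0.002, -0.03], [0, 0, 0], 0]
    - [[0, 0, 0], [0, 0, 0], 0]
    - [[0, 0, 0], [0, 0, 0], 0]
    - [[0, 0, 0], [0, 0, 0], 0]
    - [[0, 0, 0], [0, 0, 0], 0]

```text
clock: 11.75
eef_pos: [465.4, 52.1, 135.4]
tcp_rot: [-3.14, 0.0, 1.425]
contact_force: [-0.8, 0.5, 1.4]
opening: 0.002
```

Request:
play_rows:
  moves:
    - [[0, 0, 0.015], [0, 0, 0], 0]
    - [[0, 0, 0.008], [0, 0, 0], 0]
    - [[0, 0, 0.004], [0, 0, 0], 0]
    - [[0, 0, 0], [0, 0, 0], 0]

```text
clock: 12.15
eef_pos: [465.5, 52.1, 108.5]
tcp_rot: [-3.14, 0.0, 1.425]
contact_force: [0.5, 0.5, 0.0]
opening: -0.004
```

Request:
play_rows:
  moves:
    - [[0, 0, 0.002], [0, 0, 0], 0]
    - [[0, 0, 0.002], [0, 0, 0], 0]
    - [[0, 0, 0.001], [0, 0, 0], 0]
    - [[0, 0, 0], [0, 0, 0], 0]

```text
clock: 12.55
eef_pos: [466.5, 52.2, 105.5]
tcp_rot: [3.141, -0.0, 1.425]
contact_force: [-4.3, -0.5, 17.0]
opening: -0.001
```

Lid is confirmed shut: shut fingertips met the bar at 105.5 mm with 17 N, which matches angle ≈0. Next I'll work out the wrist camera geometry for a look at the shaft.

```bash
python3 - <<'E'
from h import *
from rig import *
f=pickle.load(open('f0.pkl','rb'))['wrist']
Rt=Ro.from_euler('xyz',[np.pi,0,.2248]).as_matrix();c=-f['R'].T@f['t']
print('cam in tool',Rt.T@(c-[139.25,-608.8,230.55]));print((Rt.T@f['R'].T).round(3))
# want shaft at image centre from height
s=sense();Y=s['tcp_rot'][2];R=Ro.from_euler('xyz',[np.pi,0,Y]).as_matrix()
cam=Rt.T@(c-[139.25,-608.8,230.55]);ax=Rt.T@f['R'].T[:,2]
sh=W(-30,-215,80)
for H in(170,200):  # TCP height
    camz=H-cam[2]; L=(camz-80)/ax[2]
    tcp=sh-R@(cam+ax*L);print(H,L,tcp)
tcp=sh-R@(cam+ax*((170-cam[2]-80)/ax[2]))
rows(s['eef_pos'],Y,[(s['eef_pos']+[0,0,70],Y,2,0),(tcp,Y,9,100),(tcp,Y,2,100)])
E
```

```text
cam in tool [  65.38612054    0.68555199 -142.96187148]
[[ 0.    -0.966 -0.26 ]
 [ 1.     0.001 -0.003]
 [ 0.003 -0.26   0.966]]
170 241.28104375801595 [ 528.12366917 -176.98714401  170.        ]
200 272.3523571308393 [ 529.3903867  -168.99828043  200.        ]
[[[0,0,-0.035],[0,0,0.0],0],[[0,0,-0.035],[0,0,0.0],0],[[-0.024,0.01,0.001],[0,0,0.0],100],[[-0.024,0.011,0.001],[0,0,0.0],100],[[-0.024,0.01,0.001],[0,0,0.0],100],[[-0.024,0.011,0.0],[0,0,0.0],100],[[-0.024,0.01,0.001],[0,0,0.0],100],[[-0.024,0.011,0.0],[0,0,0.0],100],[[-0.025,0.01,0.001],[0,0,0.0],100],[[-0.024,0.011,0.0],[0,0,0.0],100],[[-0.025,0.01,0.001],[0,0,0.0],100],[[0,0,-0.0],[0,0,0.0],100],[[0,0,-0.0],[0,0,0.0],100]]
end [ 527.8 -177.1  169.5] [3.142 0.    1.425]
```

Request:
play_rows:
  moves:
    - [[0, 0, -0.035], [0, 0, 0.0], 0]
    - [[0, 0, -0.035], [0, 0, 0.0], 0]
    - [[-0.024, 0.01, 0.001], [0, 0, 0.0], 100]
    - [[-0.024, 0.011, 0.001], [0, 0, 0.0], 100]
    - [[-0.024, 0.01, 0.001], [0, 0, 0.0], 100]
    - [[-0.024, 0.011, 0], [0, 0, 0.0], 100]
    - [[-0.024, 0.01, 0.001], [0, 0, 0.0], 100]
    - [[-0.024, 0.011, 0], [0, 0, 0.0], 100]
    - [[-0.025, 0.01, 0.001], [0, 0, 0.0], 100]
    - [[-0.024, 0.011, 0], [0, 0, 0.0], 100]
    - [[-0.02, 0.01, 0.015], [0, 0, 0.0], 100]
    - [[0, 0, 0.02], [0, 0, 0.0], 100]
    - [[0, 0, 0.01], [0, 0, 0.0], 100]
    - [[0, 0, 0], [0, 0, 0.0], 100]

```text
clock: 13.95
eef_pos: [526.9, -171.8, 123.0]
tcp_rot: [-3.139, -0.001, 1.425]
contact_force: [0.3, -0.4, 0.4]
opening: 1.002
```

```bash
python3 - <<'E'
from h import *
from rig import *
s=sense();print(s['eef_pos'],Pf(s['eef_pos']))
f=grab_frame('wrist');pickle.dump(f,open('fs.pkl','wb'))
for z in(55,77,83):print(z,proj(f,W(-30,-215,z)))
u,v=proj(f,W(-30,-215,77)).astype(int)
print(u,v)
c=f['pixels'][v-50:v+50,u-65:u+65,::-1]
cv2.imwrite('pics/w1.png',cv2.resize(c,None,fx=6,fy=6,interpolation=cv2.INTER_CUBIC))
E
```

```text
[ 526.92734581 -171.76168003  122.95347267] [ -31.90925243 -212.57501102  122.95347267]
55 [259.19568064 200.62179559]
77 [259.38387125 209.59384098]
83 [259.44235007 212.38183682]
259 209
```

View pics/w1.png

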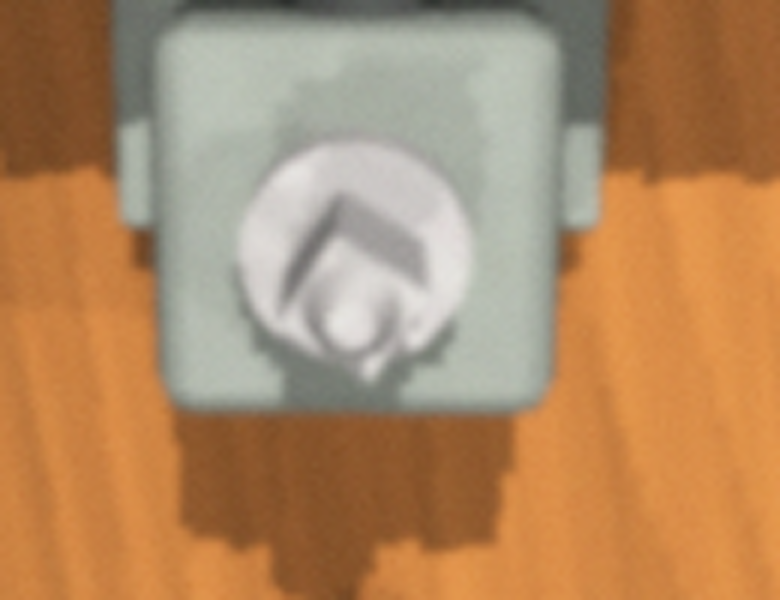

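The wrist crop shows the shaft square: near corner z55 (338,193), near corner z77 (345,240), right z77 (428,290), left z77 (285,310), far z77 (371,382). The shoulder circle is centred at about (355,258).

```bash
python3 - <<'E'
from h import *
f=pickle.load(open('fs.pkl','rb'))
g=lambda a,b,z:plane(f,259-65+a/6,209-50+b/6,z)
N,Rr,F,L=[g(a,b,77) for a,b in[(345,240),(428,290),(371,382),(285,310)]]
print([p.round(1) for p in(N,Rr,F,L)])
ang=lambda d:np.arctan2(d[1],d[0])
print('sides',[ (round(float(np.linalg.norm(q-p)),1),round(float(ang(q-p)%(np.pi/2)),3)) for p,q in((N,Rr),(Rr,F),(F,L),(L,N))])
print('diag',[(round(float(np.linalg.norm(d)),1),round(float((ang(d)-np.pi/4)%(np.pi/2)),3)) for d in(F-N,L-Rr)])
n,r=g(338,193,55),g(422,243,55);print('base edge',np.linalg.norm(r-n),ang(r-n)%(np.pi/2))
print('centre77',((N+Rr+F+L)/4).round(1),'shoulder',g(355,257,55).round(1),'tip',g(348,325,83).round(1),'model',W(-30,-215,55).round(1))
# shoulder circle, left/right extents 240..472
print('shoulder dia',np.linalg.norm(g(238,258,55)-g(472,258,55)))
E
```

```text
[array([ 523.9, -165.4,   77. ]), array([ 533.1, -173.3,   77. ]), array([ 524.3, -184.4,   77. ]), array([ 515.1, -173.3,   77. ])]
sides [(12.2, 0.862), (14.2, 0.901), (14.4, 0.694), (11.9, 0.736)]
diag [(19.1, 0.808), (18.0, 0.788)]
base edge 13.569066073043967 0.8702668054727073
centre77 [ 524.1 -174.1   77. ] shoulder [ 523.4 -174.8   55. ] tip [ 523.  -174.3   83. ] model [ 528.5 -174.4   55. ]
shoulder dia 32.33657760543791
```

```bash
python3 - <<'E'
from h import *
from rig import *
s=sense()
rows(s['eef_pos'],s['tcp_rot'][2],[([528,-180,170],1.0,3,100),([535,-374,170],-.4,11,100),([535,-374,123],-.4,3,100)])
E
```

```text
[[[-0.003,0.001,-0.015],[0,0,0.14],100],[[-0.002,0.001,-0.016],[0,0,0.14],100],[[-0.003,0.001,-0.015],[0,0,0.15],100],[[-0.014,0.01,-0.0],[0,0,0.13],100],[[-0.013,0.012,-0.0],[0,0,0.13],100],[[-0.011,0.013,-0.0],[0,0,0.13],100],[[-0.01,0.015,-0.0],[0,0,0.13],100],[[-0.008,0.016,-0.0],[0,0,0.13],100],[[-0.005,0.017,-0.0],[0,0,0.12],100],[[-0.003,0.017,-0.0],[0,0,0.13],100],[[-0.001,0.018,-0.0],[0,0,0.12],100],[[0.001,0.018,-0.0],[0,0,0.13],100],[[0.003,0.017,-0.0],[0,0,0.12],100],[[0.005,0.017,-0.0],[0,0,0.13],100],[[0,0,0.016],[0,0,-0.0],100],[[0,0,0.015],[0,0,-0.0],100],[[0,0,0.016],[0,0,-0.0],100]]
end [ 534.5 -374.   122.9] [ 3.142 -0.    -0.405]
```

Request:
play_rows:
  moves:
    - [[-0.003, 0.001, -0.015], [0, 0, 0.14], 100]
    - [[-0.002, 0.001, -0.016], [0, 0, 0.14], 100]
    - [[-0.003, 0.001, -0.015], [0, 0, 0.15], 100]
    - [[-0.014, 0.01, 0], [0, 0, 0.13], 100]
    - [[-0.013, 0.012, 0], [0, 0, 0.13], 100]
    - [[-0.011, 0.013, 0], [0, 0, 0.13], 100]
    - [[-0.01, 0.015, 0], [0, 0, 0.13], 100]
    - [[-0.008, 0.016, 0], [0, 0, 0.13], 100]
    - [[-0.005, 0.017, 0], [0, 0, 0.12], 100]
    - [[-0.003, 0.017, 0], [0, 0, 0.13], 100]
    - [[-0.001, 0.018, 0], [0, 0, 0.12], 100]
    - [[0.001, 0.018, 0], [0, 0, 0.13], 100]
    - [[0.003, 0.017, 0], [0, 0, 0.12], 100]
    - [[0.005, 0.017, 0], [0, 0, 0.13], 100]
    - [[0, 0, 0.016], [0, 0, 0], 100]
    - [[0, 0, 0.015], [0, 0, 0], 100]
    - [[0, 0, 0.016], [0, 0, 0], 100]
    - [[0, 0, 0], [0, 0, 0], 100]

```text
clock: 15.8
eef_pos: [533.2, -372.3, 119.9]
tcp_rot: [-3.14, 0.005, -0.403]
contact_force: [-1.2, 0.4, 0.2]
opening: 0.999
```

```bash
python3 - <<'E'
from h import *
from rig import *
s=sense();print(s['eef_pos'],s['tcp_rot'])
f=grab_frame('wrist');pickle.dump(f,open('fc.pkl','wb'))
print(proj(f,[535,-374,74]),proj(f,[471,-347,80]))
c=f['pixels'][90:340,130:380,::-1]
cv2.imwrite('pics/w2.png',cv2.resize(c,(600,600),interpolation=cv2.INTER_CUBIC))
E
```

```text
[ 533.22430997 -372.26708127  119.86673992] [-3.14032032  0.00541992 -0.40280368]
[257.27006535 203.28690804] [257.50574868 288.93683365]
```

View pics/w2.png

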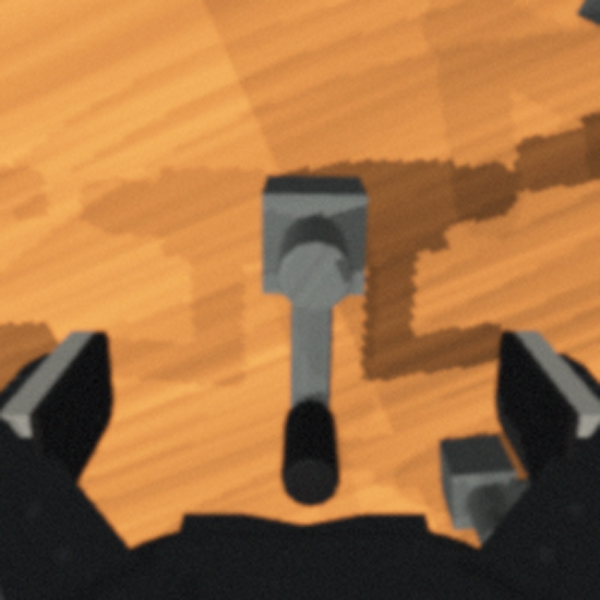

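Tenth-scale check: boss top at (314,275), knob top at (311,482), hub edges x=263 and 367, so the crank is nearly aligned with the tool. The small crank at (480,490) is clear of the fingers.

```bash
python3 - <<'E'
from h import *
f=pickle.load(open('fc.pkl','rb'))
g=lambda a,b,z:plane(f,130+a/2.4,90+b/2.4,z)
B,K=g(314,275,74),g(311,482,80);print(B,K,np.linalg.norm((K-B)[:2]),np.arctan2(*(B-K)[1::-1]))
h=[g(a,b,38) for a,b in[(264,195),(367,195),(263,293),(367,293)]]
print('hub top edge',np.linalg.norm(h[1]-h[0]),np.linalg.norm(h[2]-h[0]),np.arctan2(*(h[0]-h[1])[1::-1])-np.pi/2,np.mean(h,0))
R=Ro.from_euler('xyz',[np.pi,0,-.403]);print('boss rel TCP in tool',R.inv().apply(B-[533.2,-372.3,120]))
E
```

```text
[ 533.02419014 -376.04458132   74.        ] [ 468.75160166 -347.83579584   80.        ] 70.1904637959797 -0.41357900165166955
hub top edge 36.785985906926534 37.281789829751226 -0.4022275373946209 [ 531.80701621 -376.5558653    38.        ]
boss rel TCP in tool [ 1.30682355  3.51354673 46.        ]
```

Request:
play_rows:
  moves:
    - [[0.001, 0.003, 0.02], [0, 0, 0], 100]
    - [[0, 0, 0.025], [0, 0, 0], 100]
    - [[0, 0, 0.02], [0, 0, 0], 100]
    - [[0, 0, 0.012], [0, 0, 0], 70]
    - [[0, 0, 0], [0, 0, 0], 0]
    - [[0, 0, 0], [0, 0, 0], 0]
    - [[0, 0, 0], [0, 0, 0], 0]
    - [[0, 0, 0], [0, 0, 0], 0]
    - [[0, 0, 0], [0, 0, 0], 0]
  squeeze: 20

```text
clock: 16.75
eef_pos: [535.5, -378.1, 47.5]
tcp_rot: [3.141, -0.002, -0.405]
contact_force: [0.4, 0.7, 5.0]
opening: 0.266
```

Request:
play_rows:
  moves:
    - [[0, 0, 0], [0, 0, 0], 48]
    - [[0, 0, 0], [0, 0, 0], 48]
    - [[0, 0, 0], [0, 0, 0], 48]
    - [[0, 0, 0], [0, 0, -0.14], 48]
    - [[0, 0, 0], [0, 0, -0.14], 48]
    - [[0, 0, 0], [0, 0, -0.14], 48]
    - [[0, 0, 0], [0, 0, -0.14], 48]
    - [[0, 0, 0], [0, 0, -0.14], 48]
    - [[0, 0, 0], [0, 0, -0.14], 48]
    - [[0, 0, 0], [0, 0, -0.14], 48]
    - [[0, 0, 0], [0, 0, -0.14], 48]
    - [[0, 0, 0], [0, 0, -0.14], 48]
    - [[0, 0, 0], [0, 0, -0.14], 48]
    - [[0, 0, 0], [0, 0, -0.14], 48]
    - [[0, 0, 0], [0, 0, -0.03], 48]

```text
clock: 18.25
eef_pos: [534.5, -377.5, 46.1]
tcp_rot: [-3.141, -0.0, 1.168]
contact_force: [-0.3, 0.4, -0.4]
opening: 0.482
```

Request:
play_rows:
  moves:
    - [[0, 0, 0], [0, 0, 0], 0]
    - [[0, 0, 0], [0, 0, 0], 0]
    - [[0, 0, 0], [0, 0, 0], 0]
    - [[0, 0, 0], [0, 0, 0], 0]
    - [[0, 0, 0], [0, 0, 0], 0]

```text
clock: 18.75
eef_pos: [534.5, -377.5, 46.1]
tcp_rot: [-3.141, -0.0, 1.164]
contact_force: [-0.5, 0.3, -1.7]
opening: 0.27
```

Request:
play_rows:
  moves:
    - [[0, 0, 0], [0, 0, 0], 60]
    - [[0, 0, 0], [0, 0, 0], 60]
    - [[0, 0, 0], [0, 0, 0], 60]
    - [[0, 0, -0.03], [0, 0, 0], 60]
    - [[0, 0, -0.03], [0, 0, 0], 60]
    - [[0, 0, -0.017], [0, 0, 0], 60]
    - [[0, 0, 0], [0, 0, 0], 60]

```text
clock: 19.45
eef_pos: [536.3, -378.8, 126.3]
tcp_rot: [3.137, 0.001, 1.165]
contact_force: [0.9, 0.8, -0.3]
opening: 0.596
```

```bash
python3 - <<'E'
from h import *
from rig import *
s=sense();print(s['eef_pos'],s['tcp_rot'])
f=grab_frame('wrist');pickle.dump(f,open('fb.pkl','wb'))
u,v=proj(f,[534.5,-377.5,74]).round().astype(int);print(u,v,proj(f,[534.5,-377.5,74]))
c=f['pixels'][v-50:v+50,u-65:u+65,::-1]
cv2.imwrite('pics/w3.png',cv2.resize(c,None,fx=6,fy=6,interpolation=cv2.INTER_CUBIC))
E
```

```text
[ 536.31324913 -378.75522654  126.30318609] [3.13650663e+00 1.09759383e-03 1.16472849e+00]
253 203 [253.41628424 203.11805904]
```

View pics/w3.png

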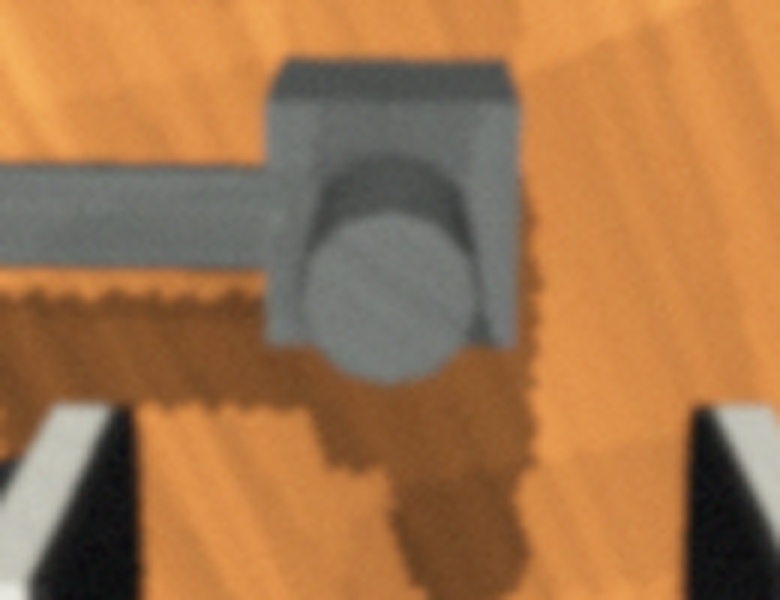

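Boss top is at (390,297) against (392.5,300.7) predicted, so the wrist camera bias is under 1 mm. The crank is still aligned: arm horizontal, hub edges vertical.

```bash
python3 - <<'E'
from h import *
from rig import *
for i in range(3):
    s=sense();print(s['eef_pos'].round(2),s['tcp_rot'].round(4),s['qvel'].round(3).max());grab_frame('wrist')
f=pickle.load(open('fb.pkl','rb'))
g=lambda a,b,z:plane(f,253-65+a/6,203-50+b/6,z)
B=g(390,297,74);b=B-[534.5,-377.5,74];bt=Ro.from_euler('xyz',[np.pi,0,1.165]).inv().apply(b);print('boss',B,'bias tool',bt)
bw=Ro.from_euler('xyz',[np.pi,0,1.425]).apply(bt);print('shaft true',np.array([523.6,-174.4,60])-bw)
h=[g(a,c,38) for a,c in[(268,97),(520,97),(266,345),(515,347)]]
print('crank yaw',[np.arctan2(*(p-q)[1::-1]) for p,q in((h[0],h[1]),(h[2],h[3]))], np.arctan2(*(h[0]-h[2])[1::-1]),np.arctan2(*(h[1]-h[3])[1::-1]))
a=[g(0,165,38),g(260,163,38),g(0,265,38),g(260,267,38)];print('arm',np.arctan2(*(a[0]-a[1])[1::-1]),np.arctan2(*(a[2]-a[3])[1::-1]))
E
```

```text
[ 535.4  -378.1   124.47] [3.1390e+00 5.0000e-04 1.1647e+00] 0.032
[ 534.67 -377.56  123.15] [3.1412e+00 1.0000e-04 1.1648e+00] 0.021
[ 534.19 -377.27  122.37] [-3.1405e+00 -3.0000e-04  1.1647e+00] 0.013
boss [ 534.4049977  -376.91524287   74.        ] bias tool [ 4.99765821e-01 -3.18120199e-01 -3.89584884e-17]
shaft true [ 523.84213896 -174.94068019   60.        ]
crank yaw [np.float64(2.7348527473500566), np.float64(2.725716126909151)] 1.1338435181148294 1.1629308280507353
arm 2.742601443180996 2.7263842460358028
```

Request:
play_rows:
  moves:
    - [[0, 0, 0.03], [0, 0, 0], 60]
    - [[0, 0, 0.03], [0, 0, 0], 60]
    - [[0, 0, 0.016], [0, 0, 0], 60]
    - [[0, 0, 0], [0, 0, 0], 60]
    - [[0, 0, 0], [0, 0, 0], 0]
    - [[0, 0, 0], [0, 0, 0], 0]
    - [[0, 0, 0], [0, 0, 0], 0]
    - [[0, 0, 0], [0, 0, 0], 0]
    - [[0, 0, 0], [0, 0, 0], 0]
    - [[0, 0, 0], [0, 0, 0], 0]
  squeeze: 70

```text
clock: 20.65
eef_pos: [535.4, -378.1, 48.5]
tcp_rot: [3.14, 0.0, 1.165]
contact_force: [0.0, -0.5, 6.2]
opening: 0.256
```

```bash
python3 - <<'E'
from h import *
from rig import *
s=sense();p=s['eef_pos'];print(p,s['tcp_rot'],s['opening'],s['contact_force'])
rows(p,s['tcp_rot'][2],[(p+[0,0,105],1.165,5,0),([523.8,-174.9,p[2]+105],.812,10,0)])
E
```

```text
[ 535.36624113 -378.13262292   48.47101586] [3.13966021e+00 4.23756331e-04 1.16477792e+00] 0.2557262030409017 [ 0.04693493 -0.48672633  6.19937849]
[[[0,0,-0.021],[0,0,-0.0],0],[[0,0,-0.021],[0,0,-0.0],0],[[0,0,-0.021],[0,0,-0.0],0],[[0,0,-0.021],[0,0,-0.0],0],[[0,0,-0.021],[0,0,-0.0],0],[[0.018,-0.009,-0.0],[0,0,0.04],0],[[0.018,-0.01,-0.0],[0,0,0.03],0],[[0.018,-0.01,-0.0],[0,0,0.04],0],[[0.017,-0.011,-0.0],[0,0,0.03],0],[[0.017,-0.012,-0.0],[0,0,0.04],0],[[0.016,-0.012,-0.0],[0,0,0.03],0],[[0.016,-0.013,-0.0],[0,0,0.04],0],[[0.015,-0.013,-0.0],[0,0,0.03],0],[[0.015,-0.014,-0.0],[0,0,0.04],0],[[0.015,-0.014,-0.0],[0,0,0.03],0]]
end [ 524.2 -174.6  153.5] [3.142 0.    0.815]
```

Request:
play_rows:
  moves:
    - [[0, 0, -0.021], [0, 0, 0], 0]
    - [[0, 0, -0.021], [0, 0, 0], 0]
    - [[0, 0, -0.021], [0, 0, 0], 0]
    - [[0, 0, -0.021], [0, 0, 0], 0]
    - [[0, 0, -0.021], [0, 0, 0], 0]
    - [[0.018, -0.009, 0], [0, 0, 0.04], 0]
    - [[0.018, -0.01, 0], [0, 0, 0.03], 0]
    - [[0.018, -0.01, 0], [0, 0, 0.04], 0]
    - [[0.017, -0.011, 0], [0, 0, 0.03], 0]
    - [[0.017, -0.012, 0], [0, 0, 0.04], 0]
    - [[0.016, -0.012, 0], [0, 0, 0.03], 0]
    - [[0.016, -0.013, 0], [0, 0, 0.04], 0]
    - [[0.015, -0.013, 0], [0, 0, 0.03], 0]
    - [[0.015, -0.014, 0], [0, 0, 0.04], 0]
    - [[0.015, -0.014, 0], [0, 0, 0.03], 0]
    - [[0, 0, 0], [0, 0, 0], 0]
    - [[0, 0, 0], [0, 0, 0], 0]
    - [[0, 0, 0], [0, 0, 0], 0]
    - [[0, 0, 0], [0, 0, 0], 0]

```text
clock: 22.55
eef_pos: [523.5, -174.8, 152.2]
tcp_rot: [3.142, 0.0, 0.814]
contact_force: [0.7, 0.6, -2.3]
opening: 0.254
```

```bash
python3 - <<'E'
from h import *
from rig import *
s=sense();p=s['eef_pos'];print(p,s['tcp_rot'],s['opening'],s['contact_force'])
print(Ro.from_euler('xyz',s['tcp_rot']).inv().apply(np.array([523.8,-174.9,p[2]])-p))
E
```

```text
[ 523.49873378 -174.75154955  152.22611144] [3.14151235e+00 9.67530824e-05 8.14397501e-01] 0.2543763813656577 [ 0.66002952  0.6149105  -2.30970275]
[9.87912058e-02 3.20997145e-01 1.62199442e-05]
```

Request:
play_rows:
  moves:
    - [[0, 0, 0.012], [0, 0, 0], 0]
    - [[0, 0, 0.008], [0, 0, 0], 0]
    - [[0, 0, 0.006], [0, 0, 0], 0]
    - [[0, 0, 0.005], [0, 0, 0], 0]
    - [[0, 0, 0.004], [0, 0, 0], 0]
    - [[0, 0, 0], [0, 0, 0], 0]

```text
clock: 23.15
eef_pos: [523.2, -173.9, 116.6]
tcp_rot: [-3.141, 0.0, 0.815]
contact_force: [0.2, -0.7, -3.0]
opening: 0.255
```

Request:
play_rows:
  moves:
    - [[0, 0, 0.004], [0, 0, 0], 0]
    - [[0, 0, 0.004], [0, 0, 0], 0]
    - [[0, 0, 0.003], [0, 0, 0], 0]
    - [[0, 0, 0.003], [0, 0, 0], 0]
    - [[0, 0, 0], [0, 0, 0], 0]

```text
clock: 23.65
eef_pos: [523.9, -174.1, 104.7]
tcp_rot: [3.141, -0.0, 0.815]
contact_force: [-5.1, 2.4, 14.5]
opening: 0.26
```

Request:
play_rows:
  moves:
    - [[0, 0, 0.001], [0, 0, 0], 0]
    - [[0, 0, 0.001], [0, 0, 0], 0]
    - [[0, 0, 0], [0, 0, 0], 0]

```text
clock: 23.95
eef_pos: [524.3, -174.2, 104.3]
tcp_rot: [3.14, -0.001, 0.815]
contact_force: [-8.8, 3.3, 30.9]
opening: 0.259
```

Seated: z 104.3 with 31 N, and 48.5+55 = 103.5 was expected. Now release, rise and hover over the knob.

```bash
python3 - <<'E'
from h import *
from rig import *
s=sense();p=s['eef_pos']
rows(p,s['tcp_rot'][2],[(p+[0,0,56],.815,3,55),([473,-126.5,160],1.395,5,55)])
E
```

```text
[[[0,0,-0.019],[0,0,-0.0],55],[[0,0,-0.018],[0,0,-0.0],55],[[0,0,-0.019],[0,0,-0.0],55],[[0,-0.014,0.0],[0,0,-0.12],55],[[0.002,-0.014,0.0],[0,0,-0.12],55],[[0.003,-0.014,0.0],[0,0,-0.11],55],[[0.005,-0.013,0.0],[0,0,-0.12],55],[[0.006,-0.012,0.0],[0,0,-0.11],55]]
end [ 473.6 -126.2  160.3] [3.142 0.    1.395]
```

Request:
play_rows:
  moves:
    - [[0, 0, 0], [0, 0, 0], 55]
    - [[0, 0, 0], [0, 0, 0], 55]
    - [[0, 0, 0], [0, 0, 0], 55]
    - [[0, 0, 0], [0, 0, 0], 55]
    - [[0, 0, -0.019], [0, 0, 0], 55]
    - [[0, 0, -0.018], [0, 0, 0], 55]
    - [[0, 0, -0.019], [0, 0, 0], 55]
    - [[0, -0.014, 0], [0, 0, -0.12], 55]
    - [[0.002, -0.014, 0], [0, 0, -0.12], 55]
    - [[0.003, -0.014, 0], [0, 0, -0.11], 55]
    - [[0.005, -0.013, 0], [0, 0, -0.12], 55]
    - [[0.006, -0.012, 0], [0, 0, -0.11], 55]
    - [[0, 0, 0], [0, 0, 0], 55]
    - [[0, 0, 0], [0, 0, 0], 55]
    - [[0, 0, 0], [0, 0, 0], 55]

```text
clock: 25.45
eef_pos: [473.5, -126.6, 157.4]
tcp_rot: [3.141, 0.0, 1.392]
contact_force: [0.1, 0.1, 0.2]
opening: 0.548
```

```bash
python3 - <<'E'
from h import *
from rig import *
s=sense();print(s['eef_pos'],s['tcp_rot'])
f=grab_frame('wrist')
K=np.array([473,-126.5,135]);u,v=proj(f,K);print('pred knob',u,v,'boss',proj(f,[523.8,-174.5,129]))
a=f['pixels'];m=(a.max(2)<60).astype(np.uint8)
n,l,st,ce=cv2.connectedComponentsWithStats(m)
for i in range(1,n):
    if st[i,4]>80:print(st[i],ce[i])
x0,y0=110,30
cv2.imwrite('pics/w4.png',cv2.resize(a[30:330,60:460,::-1],(800,600),interpolation=cv2.INTER_CUBIC))
E
```

```text
[ 473.48856462 -126.58799596  157.35732213] [3.14091646e+00 1.36136477e-04 1.39224818e+00]
pred knob 255.90878968230572 218.15195838671426 boss [337.30688669 264.84119926]
[495  25  17  77 678] [505.32153392  70.24188791]
[ 282  128   51   65 1448] [309.85911602 159.20096685]
[238 189  29  39 894] [252.17785235 208.42170022]
[301 202  46  26 303] [318.78547855 213.55445545]
[    0   220   512   164 46865] [256.76014083 326.40885522]
```

View pics/w4.png

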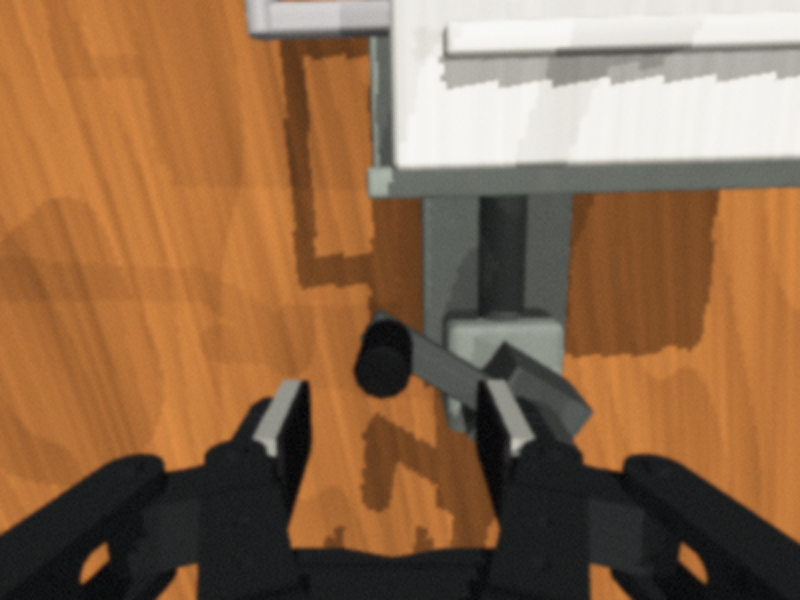

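The crank is on the shaft: hub over the gearbox at (540,390), knob top centre at (382,370). Next I'll refine the knob position and plan the winding.

```bash
python3 - <<'E'
from h import *
from rig import *
f=grab_frame('wrist');s=sense();p=s['eef_pos'];print(p)
K=plane(f,252,215,135);C=np.array([523.8,-174.6]);d=K[:2]-C;a=np.arctan2(d[1],d[0]);print(K,np.hypot(*d),a)
R=Ro.from_euler('xyz',s['tcp_rot']);k=np.r_[C+70*np.array([np.cos(a),np.sin(a)]),p[2]]
print('shift tool mm',R.inv().apply(k-p))
E
```

```text
[ 473.29410923 -126.54449153  157.25016243]
[ 470.78960699 -123.85044656  135.        ] 73.38677634141524 2.3779801787288894
shift tool mm [ 3.36155337e-01 -1.19399898e-01 -6.08845642e-05]
```

Request:
play_rows:
  moves:
    - [[0, -0.001, 0.02], [0, 0, 0], 55]
    - [[0, 0, 0.02], [0, 0, 0], 55]
    - [[0, 0, 0.013], [0, 0, 0], 55]
    - [[0, 0, 0.005], [0, 0, 0], 55]
    - [[0, 0, 0], [0, 0, 0], 0]
    - [[0, 0, 0], [0, 0, 0], 0]
    - [[0, 0, 0], [0, 0, 0], 0]
    - [[0, 0, 0], [0, 0, 0], 0]
    - [[0, 0, 0], [0, 0, 0], 0]
  squeeze: 40

```text
clock: 26.45
eef_pos: [472.3, -126.1, 99.9]
tcp_rot: [3.14, 0.0, 1.395]
contact_force: [0.1, 0.2, 2.5]
opening: 0.222
```

```bash
python3 - <<'E'
from h import *
from rig import *
s=sense();p=s['eef_pos'];print(p,s['tcp_rot'],s['opening'],s['contact_force'])
C=np.array([523.8,-174.6]);d=p[:2]-C;a0=np.arctan2(d[1],d[0]);print(np.hypot(*d),a0)
R=Ro.from_euler('xyz',[np.pi,0,1.392]);n=28;q=[]
for i in range(n+1):
    a=a0-i*2*np.pi/n;q.append(R.inv().apply([70*np.cos(a),70*np.sin(a),0])[:2])
q=(np.array(q)-q[0]).round(0);q=np.diff(q,axis=0)/1000
import json;print(json.dumps([[[x,y,0],[0,0,0],0] for x,y in (q+0.).tolist()]).replace(' ',''))
E
```

```text
[ 472.32952952 -126.13511871   99.91284297] [3.14009343e+00 1.46431954e-04 1.39482523e+00] 0.2218805031482164 [0.07178526 0.1956284  2.53015956]
70.69691683119972 2.3862607621825322
[[[0.012,0.01,0],[0,0,0],0],[[0.01,0.012,0],[0,0,0],0],[[0.006,0.015,0],[0,0,0],0],[[0.004,0.015,0],[0,0,0],0],[[-0.001,0.016,0],[0,0,0],0],[[-0.003,0.015,0],[0,0,0],0],[[-0.007,0.014,0],[0,0,0],0],[[-0.01,0.012,0],[0,0,0],0],[[-0.013,0.01,0],[0,0,0],0],[[-0.014,0.006,0],[0,0,0],0],[[-0.015,0.003,0],[0,0,0],0],[[-0.016,0.0,0],[0,0,0],0],[[-0.015,-0.004,0],[0,0,0],0],[[-0.014,-0.007,0],[0,0,0],0],[[-0.012,-0.01,0],[0,0,0],0],[[-0.01,-0.012,0],[0,0,0],0],[[-0.007,-0.014,0],[0,0,0],0],[[-0.003,-0.016,0],[0,0,0],0],[[0.0,-0.015,0],[0,0,0],0],[[0.004,-0.015,0],[0,0,0],0],[[0.007,-0.014,0],[0,0,0],0],[[0.01,-0.013,0],[0,0,0],0],[[0.013,-0.009,0],[0,0,0],0],[[0.014,-0.007,0],[0,0,0],0],[[0.015,-0.003,0],[0,0,0],0],[[0.016,0.0,0],[0,0,0],0],[[0.015,0.004,0],[0,0,0],0],[[0.014,0.007,0],[0,0,0],0]]
```

Request:
play_rows:
  moves:
    - [[0.012, 0.01, 0], [0, 0, 0], 0]
    - [[0.01, 0.012, 0], [0, 0, 0], 0]
    - [[0.006, 0.015, 0], [0, 0, 0], 0]
    - [[0.004, 0.015, 0], [0, 0, 0], 0]
    - [[-0.001, 0.016, 0], [0, 0, 0], 0]
    - [[-0.003, 0.015, 0], [0, 0, 0], 0]
    - [[-0.007, 0.014, 0], [0, 0, 0], 0]

```text
clock: 27.15
eef_pos: [571.6, -121.5, 98.8]
tcp_rot: [-3.139, 0.0, 1.396]
contact_force: [-5.1, -3.2, 1.7]
opening: 0.225
```

Request:
play_rows:
  moves:
    - [[-0.01, 0.012, 0], [0, 0, 0], 0]
    - [[-0.013, 0.01, 0], [0, 0, 0], 0]
    - [[-0.014, 0.006, 0], [0, 0, 0], 0]
    - [[-0.015, 0.003, 0], [0, 0, 0], 0]
    - [[-0.016, 0, 0], [0, 0, 0], 0]
    - [[-0.015, -0.004, 0], [0, 0, 0], 0]
    - [[-0.014, -0.007, 0], [0, 0, 0], 0]
    - [[-0.012, -0.01, 0], [0, 0, 0], 0]
    - [[-0.01, -0.012, 0], [0, 0, 0], 0]
    - [[-0.007, -0.014, 0], [0, 0, 0], 0]
    - [[-0.003, -0.016, 0], [0, 0, 0], 0]
    - [[0, -0.015, 0], [0, 0, 0], 0]
    - [[0.004, -0.015, 0], [0, 0, 0], 0]
    - [[0.007, -0.014, 0], [0, 0, 0], 0]
    - [[0.01, -0.013, 0], [0, 0, 0], 0]
    - [[0.013, -0.009, 0], [0, 0, 0], 0]
    - [[0.014, -0.007, 0], [0, 0, 0], 0]
    - [[0.015, -0.003, 0], [0, 0, 0], 0]
    - [[0.016, 0, 0], [0, 0, 0], 0]
    - [[0.015, 0.004, 0], [0, 0, 0], 0]

```text
clock: 29.15
eef_pos: [463.1, -138.3, 100.2]
tcp_rot: [3.14, 0.0, 1.394]
contact_force: [-1.6, -0.3, 10.8]
opening: 0.219
```

Request:
play_rows:
  moves:
    - [[0.014, 0.007, 0], [0, 0, 0], 0]
    - [[0.012, 0.01, 0], [0, 0, 0], 0]
    - [[0.01, 0.012, 0], [0, 0, 0], 0]
    - [[0.006, 0.015, 0], [0, 0, 0], 0]
    - [[0.004, 0.015, 0], [0, 0, 0], 0]
    - [[-0.001, 0.016, 0], [0, 0, 0], 0]
    - [[-0.003, 0.015, 0], [0, 0, 0], 0]
    - [[-0.007, 0.014, 0], [0, 0, 0], 0]
    - [[-0.01, 0.012, 0], [0, 0, 0], 0]
    - [[-0.013, 0.01, 0], [0, 0, 0], 0]
    - [[-0.014, 0.006, 0], [0, 0, 0], 0]
    - [[-0.015, 0.003, 0], [0, 0, 0], 0]
    - [[-0.016, 0, 0], [0, 0, 0], 0]
    - [[-0.015, -0.004, 0], [0, 0, 0], 0]
    - [[-0.014, -0.007, 0], [0, 0, 0], 0]
    - [[-0.012, -0.01, 0], [0, 0, 0], 0]

```text
clock: 30.75
eef_pos: [564.4, -233.0, 100.5]
tcp_rot: [3.136, 0.0, 1.394]
contact_force: [2.4, 0.5, 6.4]
opening: 0.222
```

Request:
play_rows:
  moves:
    - [[-0.01, -0.012, 0], [0, 0, 0], 0]
    - [[-0.007, -0.014, 0], [0, 0, 0], 0]
    - [[-0.003, -0.016, 0], [0, 0, 0], 0]
    - [[0, -0.015, 0], [0, 0, 0], 0]
    - [[0.004, -0.015, 0], [0, 0, 0], 0]
    - [[0.007, -0.014, 0], [0, 0, 0], 0]
    - [[0.01, -0.013, 0], [0, 0, 0], 0]
    - [[0.013, -0.009, 0], [0, 0, 0], 0]
    - [[0.014, -0.007, 0], [0, 0, 0], 0]
    - [[0.015, -0.003, 0], [0, 0, 0], 0]
    - [[0.016, 0, 0], [0, 0, 0], 0]
    - [[0.015, 0.004, 0], [0, 0, 0], 0]
    - [[0.014, 0.007, 0], [0, 0, 0], 0]
    - [[0.012, 0.01, 0], [0, 0, 0], 0]
    - [[0.01, 0.012, 0], [0, 0, 0], 0]

```text
clock: 32.25
eef_pos: [499.1, -108.3, 99.7]
tcp_rot: [3.139, 0.001, 1.395]
contact_force: [2.4, -10.6, -1.8]
opening: 0.22
```

Request:
play_rows:
  moves:
    - [[0.006, 0.015, 0], [0, 0, 0], 0]
    - [[0, 0, 0], [0, 0, 0], 0]
    - [[0, 0, 0], [0, 0, 0], 0]
    - [[0, 0, 0], [0, 0, 0], 50]
    - [[0, 0, 0], [0, 0, 0], 50]
    - [[0, 0, 0], [0, 0, 0], 50]
    - [[0, 0, 0], [0, 0, 0], 50]
    - [[0, 0, -0.02], [0, 0, 0], 50]
    - [[0, 0, -0.03], [0, 0, 0], 50]
    - [[0, 0, -0.04], [0, 0, 0], 50]
    - [[0, 0, -0.04], [0, 0, 0], 50]
    - [[0, 0, -0.04], [0, 0, 0], 50]
    - [[-0.03, -0.03, 0], [0, 0, 0], 50]
    - [[-0.04, -0.04, 0], [0, 0, 0], 50]
    - [[-0.04, -0.04, 0], [0, 0, 0], 50]
    - [[-0.03, -0.03, 0], [0, 0, 0], 50]
    - [[0, 0, 0], [0, 0, 0], 50]

```text
clock: 33.95
eef_pos: [357.7, -212.3, 269.2]
tcp_rot: [-3.14, 0.001, 1.391]
contact_force: [0.6, 0.3, 0.9]
opening: 0.501
```

```bash
python3 - <<'E'
from h import *
from rig import *
s=sense();print(s['clock'],s['eef_pos'],s['contact_force'])
f=grab_frame('scene')
C=np.array([523.8,-174.6]);a=1.70
for n,X in [('bosstop',[*C,129]),('bosstop+10',[*C,139]),('knobtop',[*(C+70*np.array([np.cos(a),np.sin(a)])),135]),('gripend',W(155-135*np.cos(.65),224,186+135*np.sin(.65))),('h-',W(-127,-65,100)),('h+',W(-127,65,100))]:
    print(n,((proj(f,X)-[170,120])*4).round(0))
cv2.imwrite('pics/s3.png',cv2.resize(f['pixels'][120:270,170:370,::-1],(800,600),interpolation=cv2.INTER_CUBIC))
E
```

```text
33.95 [ 357.66428116 -212.28396383  269.17835215] [0.62924282 0.28364652 0.902981  ]
bosstop [119. 337.]
bosstop+10 [118. 326.]
knobtop [196. 296.]
gripend [707. 118.]
h- [265. 256.]
h+ [409. 223.]
```

View pics/s3.png

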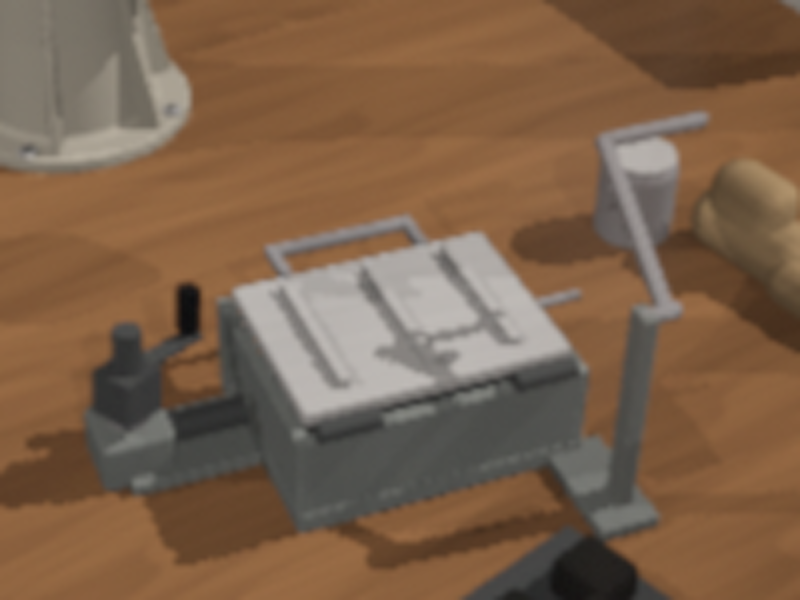

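The view is consistent: lid shut, with handle ends at (268,250) and (407,220). The stay is raised, with its grip end at (705,118). The crank is on the shaft, boss top about (126,331), which is a few pixels higher than predicted. I'll check seating by touching the boss top, expected at z≈129.

```bash
python3 - <<'E'
from h import *
from rig import *
s=sense();p=s['eef_pos']
rows(p,s['tcp_rot'][2],[([523.8,-174.6,240],s['tcp_rot'][2],6,0),([523.8,-174.6,145],s['tcp_rot'][2],4,0)])
E
```

```text
[[[0.011,0.026,0.005],[0,0,0.0],0],[[0.011,0.026,0.005],[0,0,0.0],0],[[0.011,0.026,0.005],[0,0,0.0],0],[[0.011,0.026,0.005],[0,0,0.0],0],[[0.011,0.025,0.005],[0,0,0.0],0],[[0.011,0.026,0.004],[0,0,0.0],0],[[0,0,0.024],[0,0,0.0],0],[[0,0,0.024],[0,0,0.0],0],[[0,0,0.024],[0,0,0.0],0],[[0,0,0.023],[0,0,0.0],0]]
end [ 524.  -174.4  145.4] [3.142 0.    1.391]
```

Request:
play_rows:
  moves:
    - [[0.011, 0.026, 0.005], [0, 0, 0], 0]
    - [[0.011, 0.026, 0.005], [0, 0, 0], 0]
    - [[0.011, 0.026, 0.005], [0, 0, 0], 0]
    - [[0.011, 0.026, 0.005], [0, 0, 0], 0]
    - [[0.011, 0.025, 0.005], [0, 0, 0], 0]
    - [[0.011, 0.026, 0.004], [0, 0, 0], 0]
    - [[0, 0, 0.024], [0, 0, 0], 0]
    - [[0, 0, 0.024], [0, 0, 0], 0]
    - [[0, 0, 0.024], [0, 0, 0], 0]
    - [[0, 0, 0.018], [0, 0, 0], 0]
    - [[0, 0, 0], [0, 0, 0], 0]
    - [[0, 0, 0], [0, 0, 0], 0]
    - [[0, 0, 0], [0, 0, 0], 0]

```text
clock: 35.3
eef_pos: [526.7, -172.7, 151.3]
tcp_rot: [3.14, 0.0, 1.395]
contact_force: [0.2, -0.2, -0.3]
opening: 0.002
```

Request:
play_rows:
  moves:
    - [[0, 0, 0.005], [0, 0, 0], 0]
    - [[0, 0, 0.004], [0, 0, 0], 0]
    - [[0, 0, 0.003], [0, 0, 0], 0]
    - [[0, 0, 0.002], [0, 0, 0], 0]
    - [[0, 0, 0], [0, 0, 0], 0]
    - [[0, 0, 0], [0, 0, 0], 0]

```text
clock: 35.9
eef_pos: [525.7, -172.9, 136.3]
tcp_rot: [-3.142, -0.0, 1.395]
contact_force: [0.1, -0.3, -0.6]
opening: -0.0
```

Request:
play_rows:
  moves:
    - [[0, 0, 0.002], [0, 0, 0], 0]
    - [[0, 0, 0.002], [0, 0, 0], 0]
    - [[0, 0, 0.001], [0, 0, 0], 0]
    - [[0, 0, 0], [0, 0, 0], 0]
    - [[0, 0, 0], [0, 0, 0], 0]

```text
clock: 36.4
eef_pos: [526.0, -173.0, 131.6]
tcp_rot: [3.141, 0.0, 1.395]
contact_force: [0.8, 0.1, 3.8]
opening: -0.002
```

Request:
play_rows:
  moves:
    - [[0, 0, 0.001], [0, 0, 0], 0]
    - [[0, 0, 0.001], [0, 0, 0], 0]
    - [[0, 0, 0.001], [0, 0, 0], 0]
    - [[0, 0, 0], [0, 0, 0], 0]

```text
clock: 36.8
eef_pos: [528.4, -173.9, 130.7]
tcp_rot: [3.136, 0.001, 1.395]
contact_force: [1.1, -0.3, 18.2]
opening: 0.002
```

Request:
play_rows:
  moves:
    - [[0, 0, -0.02], [0, 0, 0], 0]
    - [[0, 0, -0.04], [0, 0, 0], 0]
    - [[0, 0, -0.04], [0, 0, 0], 0]
    - [[0, 0, -0.02], [0, 0, 0], 0]
    - [[0, 0, 0], [0, 0, 0], 0]
    - [[0, 0, 0], [0, 0, 0], 0]
    - [[0, 0, 0], [0, 0, 0], 0]

```text
clock: 37.5
eef_pos: [524.7, -172.5, 246.7]
tcp_rot: [-3.139, -0.0, 1.395]
contact_force: [-0.2, 0.3, -0.3]
opening: -0.001
```

```bash
python3 - <<'E'
from rig import *
s=sense();print(s['clock'],s['eef_pos'],s['contact_force']);print(sign_off())
E
```

```text
37.5 [ 524.73937874 -172.5429737   246.69570191] [-0.15980939  0.34403991 -0.31014161]
the job is handed in; nothing more can be done
None
```

The job is done and handed in at 37.5 s of the 72 s allowed. I lifted the stay to about 0.65 rad and shut the lid. I then fitted the middle-sized crank on the shaft, released it, and wound it by its knob about 2.1 turns clockwise.

**Lid:** shut fingertips pressing on the handle met it at 105.5 mm with 17 N, which puts the lid at about 0 rad.

**Stay:** the last scene picture shows it still raised. The tin and the last appear where they were.

**Crank:**
- Before winding it seated at the expected height, with 31 N of resistance.
- After winding, the last scene picture put the boss top a few pixels higher than predicted, so I touched it. It stood at about 131 mm against 129 mm expected and was firm at 18 N, so it is seated to about 2 mm.

**Winding:** I did not measure the shaft angle directly. From the knob's path it should be about 13, taking off the crank's play (target above 11.8, hard stop at 15).

At hand-in the gripper was clear of everything, with no contact force.

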